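Make up the knife-bench kit and the press kit

TASK

Make up two kits from the stock in the middle of the bench: for the lever knife, use the long narrow sheet-metal tray: lay the sharpening stone flat in its longer compartment and stand the wooden length stop, base down, in its shorter one. For the press, use the square timber tray: stand the steel punch, shank up, in its narrow compartment and the large lidded tub upright in its wide one, with the small lidded tub stacked on it, feet down in the recesses of the large tub's lid. Leave the round wax tin where it is.

Things in the scene. Friction and masses are not known exactly. Their poses are not given: they have to be found in the camera images.
- stone_mid (a point): Sharpening stone: plain grey two-layer bar 130 x 48 x 28 mm (x, y, z), about 0.36 kg, loose, lying flat on the bench. Point: its centre, 14 mm above its underside. x along its length, z up. Can be gripped across the 48 mm width.
- stop_mid (a point): Wooden length stop, L-shaped, about 0.09 kg, loose, standing on its base: base block 80 x 40 x 26 mm (x, y, z) with an upright fence 14 mm thick, 40 mm wide, at its +x end rising to 50 mm, and a brass clamping screw (18 mm head, up to 40 mm high) on the base 22 mm towards -x from the middle. Point: over the middle of the base, 25 mm above the underside. x along its length, z up. Can be gripped across the 40 mm width.
- punch_mid (a point): Press punch, steel, about 0.48 kg, loose, standing on its face plate: plate 64 x 56 x 18 mm (x, y, z) with a round shank 30 mm in diameter standing up from its middle, 52 mm high overall. Point: on the shank axis, 26 mm above the underside. z up. Can be gripped by the shank.
- tub_large_mid (a point): Large lidded tub, closed, pale plastic with a light grey lid, about 0.3 kg, loose: 120 x 66 x 50 mm (x, y, z) including four 5 mm feet. The lid's flat top is 50 mm above the underside and has four square recesses, 14 x 14 mm and 4 mm deep, centred at x = +-34, y = +-20 mm from the middle. Point: its centre, 25 mm above the underside of the feet. x along its length, z up. Can be gripped across the 66 mm width.
- tub_small_mid (a point): Small lidded tub, closed, same make of pale plastic with a light grey lid, about 0.14 kg, loose: 86 x 58 x 34 mm (x, y, z) including four round feet 10 mm in diameter, 5 mm high, at x = +-34, y = +-20 mm. With its feet at the bottom of the large tub's recesses (either way round) its point is 38 mm above the large tub's point. Point: its centre, 17 mm above the underside of the feet. x along its length, z up. Can be gripped across the 58 mm width.
- tray_long: Long narrow sheet-metal tray, blue outside, cream floor, fixed on the bench: 271 x 120 mm outside (x, y), rim 27 mm high, floor top 4 mm above the bench. A 5 mm divider 20 mm high parts it into a shorter compartment 104 x 112 mm (centre at x = -79.5 mm, y = 0) and a longer one 154 x 112 mm (centre at x = +54.5 mm, y = 0). Origin: middle of the tray's underside. x along its length, towards the longer compartment, z up.
- tray_square: Square timber tray, fixed on the bench: 229 x 216 mm outside (x, y), walls 8 mm thick and 28 mm high, floor top 6 mm above the bench. A 5 mm divider 24 mm high parts it into a narrow compartment 78 x 200 mm (x, y; centre at x = -67.5 mm, y = 0) and a wide one 130 x 200 mm (centre at x = +41.5 mm, y = 0). Origin: middle of the tray's underside. x towards the wide compartment, z up.
- tin_mid (a point): Round wax tin with a red lid, 65 mm in diameter, 22 mm high, loose on the bench among the stock; not wanted in either kit. Point: its centre.
Mind the look-alikes: they are no part of the job. Leave any blue or pink look-alike of the part that bears tub_large_mid alone.

How it is judged:
By the outcome, as a careful person would: the job done as asked, in the order asked, and still so for the second after the job is handed in, with the robot touching nothing.
It also fails if it takes over 144 s, if anything falls off the work surface, if the arm or the gripper's body presses on something with over 40 N, if the wrist force passes 120 N, or if a joint passes its speed limit or range.

ROBOT

A 6-joint arm with a two-finger parallel gripper is mounted at the origin on the work surface. World frame = base frame: x ahead of the robot, y to its left, z up, the work surface at z = 0. Lengths are in m, angles in degrees, forces in N, time in s.
With the tool pointing down it reaches from about 0.375 to 0.9 m from the base axis. Payload 3.1 kg.
Tool frame: the origin (TCP) lies on the centre line of the jaws, within the pads' length; the fingertips stand 8 mm ahead of it and the grasp point (between the pads) lies 11 mm behind it; z points along the fingers, y is the direction in which the jaws open and shut (so a half turn about z gives the same grasp; the last joint's range is limited). The gripper opens to 87 mm and grips with 3 to 60 N. Pads are 19 mm wide; open, the fingers measure 117 mm over their backs; the gripper's body (75 mm by 190 mm) begins 51 mm behind the grasp point.
Start: joints at [65.69, 30.224, 82.088, -0, 67.689, -10.227], TCP at [0.152, 0.606, 0.231] pointing down, gripper open.
Joint ranges: [-176.69, 176.69], [-43.24, 126.21], [12.49, 139.97], [-82, 262], [0, 151.66], [-163.58, 163.58]. Speed limits (degrees/s): [159.86, 159.86, 180, 180, 180, 180].

INTERFACE

Orientations are given as a 3x3 rotation matrix whose columns are the frame's x, y, z axes.
In Python, from rig import * gives the robot as it stands. The module is installed in compiled form; this text tells all that it offers.
- The arm moves only by the tool arm_command, never from a script. Its argument "commands" is a list of rows, each an object with "translation": the shift along the tool's x, y, z scaled (see below), a list of three; "dr": the turn, a rotation vector about the tool's x, y, z scaled (see below), a list of three; "jaw": the closure, from 0 (fully open) to 1 (shut). In form: [{"translation": [x, y, z], "dr": [ax, ay, az], "jaw": jaw}, ...]. A call has 1 to 12 rows; each row shifts and turns the commanded pose from where the row before left it, along the tool's axes as they then stand; what a row does not reach is not made up. The controller multiplies each number of a shift by 25 mm and each number of a turn by 6 degrees. A row lasts 1/12 s, in which the tool goes at most 41.7 mm and 7.16 degrees, less where a joint would pass 70% of its speed; a pose out of reach is approached as far as the arm can. A call with a number of a shift or a turn outside -1 to 1 is refused whole. A call with a gripper value outside its range is refused whole. The fingers move at their own pace and stop on an object; the grip force is fixed at half the most. Time passes only in rows, so rows that do not move let the fingers close. It gives the time, the measured TCP pose, the force and the opening at its end, in the units of the state.
- read_state(): the state, without advancing time (a new reading comes with each control period).
- capture(name): name is "scene" or "side" or "wrist"; returns (picture, depth): 384x512x3 uint8, red, green, blue; 384x512 float32, m along the optical axis (not along the pixel's ray), 0 where there is no reading.
- camera_model(name): a dict with "intrinsics" (3x3 intrinsics, pixels), "k1" (the pictures are not rectified: a ray, as slopes to the right and down, at radius r is drawn at 1 + k1 r^2 times it, then the intrinsics apply), "pose" (4x4, takes a point from camera to world coordinates); the wrist camera has in their place "mount" (4x4, takes a point from camera to tool coordinates, whose origin is the TCP and whose axes are the flange's). Camera axes: x right, y down, z forward; pixel columns grow to the right and rows downward; lengths in m; the calibration is good to about 2 mm. A picture is of the moment at which its call begins: read the wrist's pose just before it. camera_model takes no time and is no camera call.
- hand_in(): hands the job in, once; it reports no verdict.
The state is a dict: "time_s": time; "joint_positions": joint angles; "qvel": joint speeds; "tau": joint torques, N m; "position": TCP position; "tcp_rot": TCP orientation; "force": force on the tool from outside, world axes, zero at the start; "moment": the same for the moment, N m; "opening": opening from 0.0 (shut) to 1.0 (fully open).
Only numpy, scipy, OpenCV 4.12 (cv2) and the standard library are available. Lean on these libraries where they do the work, as an engineer would, in place of code of your own. Each camera call takes 0.05 s, during which the arm holds its last target.

## Working session

There is one attempt and no reset: what is moved stays moved. The work goes in short steps, Python scripts to look and compute and a tool call to move; the robot and the scene stay as the last step left them, time stands still between calls to the robot, and variables do not carry over. Pictures are saved under pics/ and viewed, and the job is handed in when it is done.

Besides the shell and the picture viewer there is one more tool, called after "Call:" by a JSON object that holds its "api" and its "payload", one argument or row to a line. arm_command: Moves the arm, as the interface text tells. Its arguments: {"type":"object","properties":{"commands":{"type":"array"}},"required":["commands"]}

```bash
mkdir -p pics
cat > h.py <<'E'
from rig import *
import numpy as np, cv2
def save(n,img): cv2.imwrite(f'pics/{n}.png',cv2.cvtColor(img,cv2.COLOR_RGB2BGR))
E
python3 - <<'E'
from h import *
for n in ['scene','side','wrist']:
    s=read_state()
    p,d=capture(n); save(n+'0',p); np.savez('pics/'+n+'0.npz',p=p,d=d)
    m=camera_model(n); print(n,{k:np.round(v,4).tolist() for k,v in m.items()})
    print((d>0).mean())
print(read_state())
E
```

```text
scene {'intrinsics': [[369.5191, 0.0, 253.6075], [0.0, 369.5191, 194.8349], [0.0, 0.0, 1.0]], 'k1': -0.0236, 'pose': [[-0.3204, 0.6578, -0.6817, 1.1834], [0.9471, 0.2067, -0.2457, 0.3521], [-0.0207, -0.7243, -0.6892, 0.7908], [0.0, 0.0, 0.0, 1.0]]}
0.9958648681640625
side {'intrinsics': [[405.1534, 0.0, 253.2434], [0.0, 405.1534, 191.5605], [0.0, 0.0, 1.0]], 'k1': -0.0005, 'pose': [[0.7699, -0.3797, 0.513, -0.2335], [-0.6379, -0.4316, 0.6378, -0.7667], [-0.0208, -0.8182, -0.5745, 0.8186], [0.0, 0.0, 0.0, 1.0]]}
0.9929962158203125
wrist {'intrinsics': [[283.5295, 0.0, 255.4357], [0.0, 283.5295, 187.5971], [0.0, 0.0, 1.0]], 'k1': -0.046, 'mount': [[-0.0005, -0.9562, -0.2928, 0.0786], [1.0, -0.0007, 0.0003, -0.0001], [-0.0005, -0.2928, 0.9562, -0.1542], [0.0, 0.0, 0.0, 1.0]]}
0.9960479736328125
{'time_s': 0.15, 'joint_positions': array([ 6.56906710e+01,  3.02676930e+01,  8.21411916e+01, -6.89610174e-04,
        6.76875481e+01, -1.02272083e+01]), 'qvel': array([ 0.02736046, -0.11175789, -0.16894746, -0.07600006,  0.00738982,
       -0.05203675]), 'tau': array([ 7.67274669e-04, -4.40432453e+01, -1.76842189e+01,  6.33833930e-02,
        5.52658027e-02, -1.07071569e-04]), 'position': array([0.15181159, 0.60570964, 0.22977682]), 'tcp_rot': array([[-9.69949005e-01,  2.43307341e-01, -6.82707935e-04],
       [ 2.43308129e-01,  9.69947827e-01, -1.53842265e-03],
       [ 2.87881553e-04, -1.65829991e-03, -9.99998584e-01]]), 'force': array([ 0.04654276,  0.34661821, -1.05932952]), 'moment': array([0.00032849, 0.03745753, 0.02883503]), 'opening': 1.0015463504831092}
```

View pics/scene0.png

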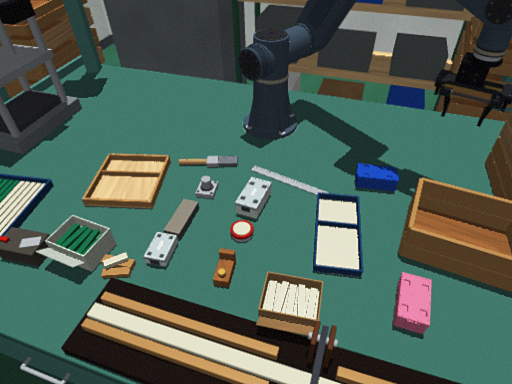

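View pics/side0.png

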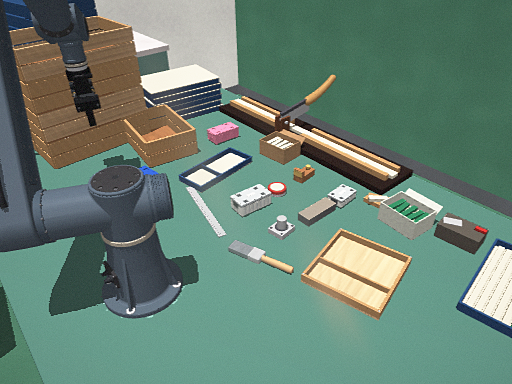

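View pics/wrist0.png

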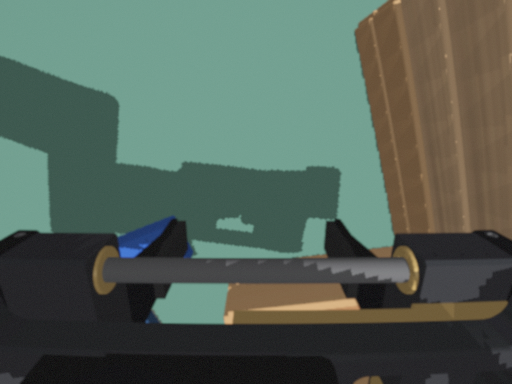

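Run:
```python
from h import *
a=np.load('pics/scene0.npz')['p'];b=np.load('pics/side0.npz')['p']
save('sc1',cv2.resize(a[140:300,70:270],None,fx=4,fy=3.75,interpolation=cv2.INTER_CUBIC))
save('sc2',cv2.resize(a[140:300,220:380],None,fx=3.75,fy=3.75,interpolation=cv2.INTER_CUBIC))
save('sd1',cv2.resize(b[140:320,170:420],None,fx=3.2,fy=3.2,interpolation=cv2.INTER_CUBIC))
```

```text
(no output)
```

View pics/sc1.png

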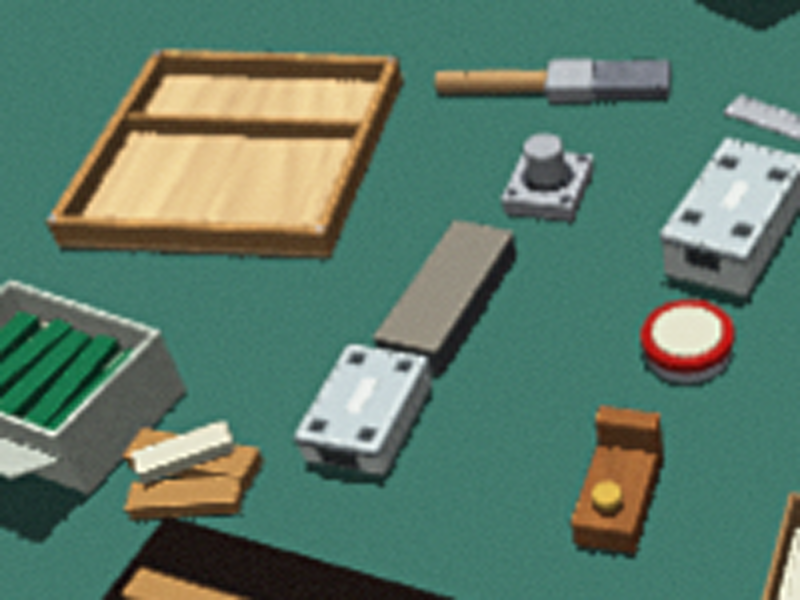

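View pics/sc2.png

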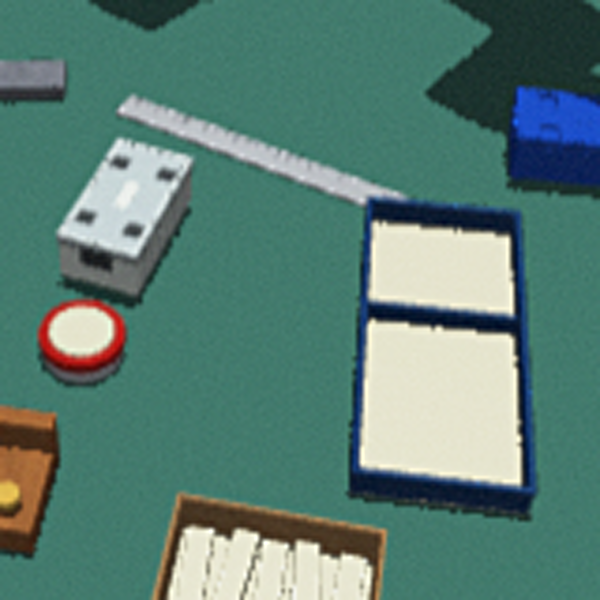

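View pics/sd1.png

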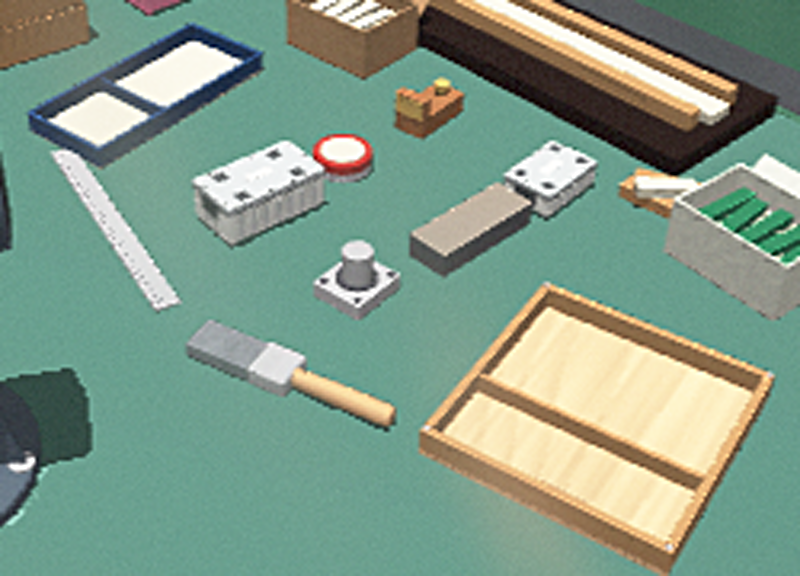

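```bash
cat >> h.py <<'E'
def rays(m,uv,pose=None):
    uv=np.asarray(uv,np.float64).reshape(-1,1,2)
    xy=cv2.undistortPoints(uv,np.array(m['intrinsics']),np.array([m['k1'],0,0,0.])).reshape(-1,2)
    return np.c_[xy,np.ones(len(xy))]
def P(m): return np.array(m['pose'])
def wristpose(s,m):
    T=np.eye(4);T[:3,:3]=s['tcp_rot'];T[:3,3]=s['position'];return T@np.array(m['mount'])
def plane(m,uv,z,T=None):
    T=P(m) if T is None else T
    r=rays(m,uv)@T[:3,:3].T; o=T[:3,3]
    return o+r*((z-o[2])/r[:,2])[:,None]
def cloud(m,d,T=None):
    T=P(m) if T is None else T
    h,w=d.shape; u,v=np.meshgrid(np.arange(w),np.arange(h))
    r=rays(m,np.c_[u.ravel(),v.ravel()])*d.reshape(-1,1)
    X=r@T[:3,:3].T+T[:3,3]; X[d.ravel()<=0]=np.nan
    return X.reshape(h,w,3)
def rectxy(Q):
    (c,(w,h),a)=cv2.minAreaRect(Q[:,:2].astype(np.float32))
    if w<h: w,h,a=h,w,a+90
    a=(a+90)%180-90
    return np.round([c[0],c[1],w,h,a],4)
def obj(X,box,z0,z1,noisy=True):
    u0,v0,u1,v1=box
    Q=X[v0:v1,u0:u1]; m=((Q[...,2]>z0)&(Q[...,2]<z1)).astype(np.uint8)
    n,l,st,_=cv2.connectedComponentsWithStats(m)
    k=1+np.argmax(st[1:,4]); return Q[l==k],l==k
E
python3 - <<'E'
from h import *
C={}
for n in ['scene','side']:
    C[n]=cloud(camera_model(n),np.load(f'pics/{n}0.npz')['d'])
bx={'scene':dict(large=(230,170,275,222,.043,.057),small=(143,230,180,268,.028,.042),stone=(160,198,202,240,.022,.033),stop=(212,245,240,290,.020,.031),fence=(212,245,240,290,.042,.056),punch=(192,174,222,202,.012,.024),shank=(192,172,222,202,.046,.058),tl=(310,190,368,275,.02,.033),ts=(80,150,172,210,.02,.034),tin=(226,216,258,245,.016,.03)),
'side':dict(large=(228,180,274,218,.043,.057),small=(325,180,360,210,.028,.042),stone=(295,195,340,228,.022,.033),stop=(290,162,318,184,.02,.031),fence=(290,160,318,184,.042,.056),punch=(265,212,298,240,.012,.024),shank=(265,212,298,240,.046,.058),tl=(176,144,256,192,.02,.033),ts=(298,225,416,322,.02,.034),tin=(264,178,290,198,.016,.03))}
for n in bx:
    g=C[n].reshape(-1,3); 
    print(n,'bench z',np.nanmedian(C[n][215:225,280:300,2]))
    for k,b in bx[n].items():
        Q,_=obj(C[n],b[:4],*b[4:]); print(n,k,len(Q),'z %.4f sd %.4f'%(np.median(Q[:,2]),Q[:,2].std()),rectxy(Q))
E
```

```text
scene bench z 0.00019479787312226549
scene large 701 z 0.0498 sd 0.0021 [ 0.4379  0.0827  0.1272  0.0673 -4.4912]
scene small 615 z 0.0339 sd 0.0017 [ 0.6909 -0.091   0.0895  0.0605  6.1169]
scene stone 624 z 0.0282 sd 0.0018 [ 0.5827 -0.091   0.1574  0.0496  1.0098]
scene stop 359 z 0.0261 sd 0.0017 [0.6986 0.0926 0.0783 0.0407 8.89  ]
scene fence 96 z 0.0490 sd 0.0025 [ 6.64300e-01  8.79000e-02  3.95000e-02  1.70000e-02 -8.10794e+01]
scene punch 193 z 0.0185 sd 0.0022 [ 0.4284 -0.0763  0.0668  0.056   8.427 ]
scene shank 60 z 0.0515 sd 0.0022 [ 4.28800e-01 -7.50000e-02  2.81000e-02  2.73000e-02 -6.44224e+01]
scene tl 562 z 0.0262 sd 0.0021 [0.4798 0.3409 0.276  0.1229 9.2803]
scene ts 883 z 0.0263 sd 0.0030 [ 0.4627 -0.3364  0.2364  0.2173 14.2522]
scene tin 345 z 0.0225 sd 0.0017 [  0.5592   0.0879   0.0635   0.0635 -55.5733]
side bench z 0.002164936714528498
side large 504 z 0.0501 sd 0.0022 [ 0.4363  0.0792  0.126   0.0724 -4.7132]
side small 295 z 0.0340 sd 0.0020 [ 0.6864 -0.0938  0.0923  0.0629  7.7609]
side stone 466 z 0.0282 sd 0.0022 [ 0.5786 -0.094   0.1514  0.051   1.2258]
side stop 94 z 0.0260 sd 0.0026 [0.6942 0.089  0.0819 0.0396 9.6896]
side fence 43 z 0.0493 sd 0.0029 [ 6.62700e-01  8.51000e-02  4.20000e-02  1.86000e-02 -8.37005e+01]
side punch 199 z 0.0182 sd 0.0024 [ 0.4256 -0.0785  0.0661  0.0579  9.0369]
side shank 64 z 0.0518 sd 0.0020 [ 4.26800e-01 -7.80000e-02  3.26000e-02  2.70000e-02  4.74702e+01]
side tl 353 z 0.0251 sd 0.0028 [0.48   0.3384 0.2808 0.1286 8.2791]
side ts 1288 z 0.0267 sd 0.0028 [ 0.4629 -0.3379  0.2348  0.2171 14.1584]
side tin 178 z 0.0225 sd 0.0020 [ 0.5577  0.0848  0.0657  0.0626 48.437 ]
```

```bash
cat >> h.py <<'E'
def go(x,y,z,th,R0=None,p0=None):
    """units: turn first (az units about tool z), then shift in units in turned axes"""
    s=read_state(); R=s['tcp_rot']; th0=np.degrees(np.arctan2(R[1,0],R[0,0]))
    dth=(th-th0+180)%360-180
    c,sn=np.cos(np.radians(th)),np.sin(np.radians(th))
    d=np.array([x,y,z])-s['position']
    v=np.array([d[0]*c+d[1]*sn, d[0]*sn-d[1]*c, -d[2]])/0.025
    print('pos',np.round(s['position'],4),'th0 %.2f'%th0,'t %.2f'%s['time_s'],'| az units %.3f'%(-dth/6),'| shift units',np.round(v,3),'| tilt deg',np.round(np.degrees(R[:2,2]),2))
E
python3 - <<'E'
from h import *
C=cloud(camera_model('scene'),np.load('pics/scene0.npz')['d'])
for b in [(258,270,325,330),(45,215,118,270),(400,180,512,290),(300,320,340,384)]:
    Q=C[b[1]:b[3],b[0]:b[2]].reshape(-1,3);Q=Q[(Q[:,2]>.03)]
    print(b,np.round(np.percentile(Q,[2,98],axis=0),3).tolist())
go(.604,-.092,.17,181)
E
```

```text
(258, 270, 325, 330) [[0.692, 0.212, 0.033], [0.828, 0.342, 0.067]]
(45, 215, 118, 270) [[0.693, -0.365, 0.033], [0.826, -0.23, 0.065]]
(400, 180, 512, 290) [[0.223, 0.508, 0.032], [0.624, 0.776, 0.109]]
(300, 320, 340, 384) [[0.789, 0.315, 0.037], [0.936, 0.403, 0.144]]
pos [0.1518 0.6057 0.2298] th0 165.92 t 0.15 | az units -2.514 | shift units [-17.598 -28.22    2.391] | tilt deg [-0.04 -0.09]
```

Call:
{"api": "arm_command", "payload": {
  "commands": [
    {"translation":[0,0,0],"dr":[0,0,-0.84],"jaw":0},
    {"translation":[0,0,0],"dr":[0,0,-0.84],"jaw":0},
    {"translation":[0,0,0],"dr":[0,0,-0.834],"jaw":0},
    {"translation":[-0.58,-0.94,0],"dr":[0,0,0],"jaw":0},
    {"translation":[-0.58,-0.94,0],"dr":[0,0,0],"jaw":0},
    {"translation":[-0.58,-0.94,0],"dr":[0,0,0],"jaw":0},
    {"translation":[-0.58,-0.94,0],"dr":[0,0,0],"jaw":0},
    {"translation":[-0.58,-0.94,0],"dr":[0,0,0],"jaw":0},
    {"translation":[-0.58,-0.94,0],"dr":[0,0,0],"jaw":0},
    {"translation":[-0.58,-0.94,0],"dr":[0,0,0],"jaw":0},
    {"translation":[-0.58,-0.94,0],"dr":[0,0,0],"jaw":0},
    {"translation":[-0.58,-0.94,0],"dr":[0,0,0],"jaw":0}
  ]
}}

```text
time_s: 1.15
position: [0.2866, 0.3957, 0.2304]
tcp_rot: [[-1.0, -0.018, -0.0], [-0.018, 1.0, -0.0], [0.0, -0.0, -1.0]]
force: [-0.1, -0.4, 0.0]
opening: 1.001
```

Call:
{"api": "arm_command", "payload": {
  "commands": [
    {"translation":[-0.58,-0.94,0.1],"dr":[0,0,0],"jaw":0},
    {"translation":[-0.58,-0.94,0.1],"dr":[0,0,0],"jaw":0},
    {"translation":[-0.58,-0.94,0.1],"dr":[0,0,0],"jaw":0},
    {"translation":[-0.58,-0.94,0.1],"dr":[0,0,0],"jaw":0},
    {"translation":[-0.58,-0.94,0.1],"dr":[0,0,0],"jaw":0},
    {"translation":[-0.58,-0.94,0.1],"dr":[0,0,0],"jaw":0},
    {"translation":[-0.58,-0.94,0.1],"dr":[0,0,0],"jaw":0},
    {"translation":[-0.58,-0.94,0.1],"dr":[0,0,0],"jaw":0},
    {"translation":[-0.58,-0.94,0.1],"dr":[0,0,0],"jaw":0},
    {"translation":[-0.58,-0.94,0.1],"dr":[0,0,0],"jaw":0},
    {"translation":[-0.58,-0.94,0.1],"dr":[0,0,0],"jaw":0},
    {"translation":[-0.58,-0.94,0.1],"dr":[0,0,0],"jaw":0}
  ]
}}

```text
time_s: 2.15
position: [0.4655, 0.1168, 0.2003]
tcp_rot: [[-1.0, -0.017, -0.0], [-0.017, 1.0, 0.0], [0.0, 0.0, -1.0]]
force: [-0.4, 0.8, 0.4]
opening: 0.998
```

Call:
{"api": "arm_command", "payload": {
  "commands": [
    {"translation":[-0.6,-0.94,0.1],"dr":[0,0,0],"jaw":0},
    {"translation":[-0.6,-0.94,0.1],"dr":[0,0,0],"jaw":0},
    {"translation":[-0.6,-0.94,0.1],"dr":[0,0,0],"jaw":0},
    {"translation":[-0.6,-0.94,0.1],"dr":[0,0,0],"jaw":0},
    {"translation":[-0.6,-0.94,0.1],"dr":[0,0,0],"jaw":0},
    {"translation":[-0.6,-0.94,0.1],"dr":[0,0,0],"jaw":0},
    {"translation":[-0.6,-0.94,0.1],"dr":[0,0,0],"jaw":0},
    {"translation":[-0.6,-0.94,0.1],"dr":[0,0,0],"jaw":0},
    {"translation":[-0.6,-0.94,0.1],"dr":[0,0,0],"jaw":0},
    {"translation":[0,0,0.2],"dr":[0,0,0],"jaw":0},
    {"translation":[0,0,0],"dr":[0,0,0],"jaw":0},
    {"translation":[0,0,0],"dr":[0,0,0],"jaw":0}
  ]
}}

```text
time_s: 3.15
position: [0.6025, -0.0904, 0.1721]
tcp_rot: [[-1.0, -0.017, -0.003], [-0.017, 1.0, 0.001], [0.003, 0.001, -1.0]]
force: [-0.2, 0.2, -0.5]
opening: 0.999
```

```bash
cat >> h.py <<'E'
def wshot(name):
    s=read_state(); p,d=capture('wrist'); m=camera_model('wrist'); T=wristpose(s,m)
    save(name,p); np.savez(f'pics/{name}.npz',p=p,d=d,T=T); return p,d,m,T
E
python3 - <<'E'
from h import *
go(.604,-.092,.17,181)
p,d,m,T=wshot('w1')
print(np.nanmedian(cloud(m,d,T)[20:60,20:60,2]))
E
```

```text
pos [ 0.6025 -0.0904  0.1721] th0 -179.02 t 3.15 | az units -0.004 | shift units [-0.057 -0.065  0.086] | tilt deg [-0.17  0.08]
0.005911517907551511
```

View pics/w1.png

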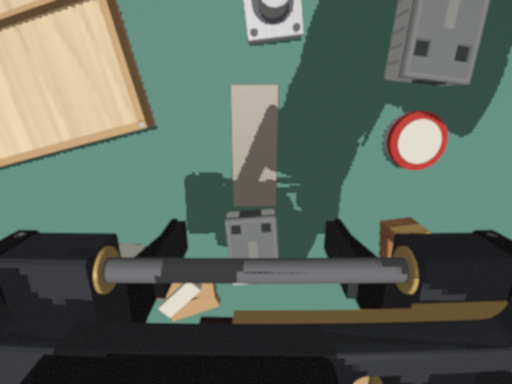

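Run:
```python
from h import *
f=np.load('pics/w1.npz');m=camera_model('wrist');X=cloud(m,f['d'],f['T'])
print('bench',np.median(X[140:200,300:370,2]))
for k,b in dict(stone=(222,75,290,208,.02,.033),punch=(240,0,310,45,.012,.024),tin=(380,105,455,175,.015,.03)).items():
    Q,_=obj(X,b[:4],*b[4:]); print(k,len(Q),np.median(Q[:,2]),rectxy(Q))
# edge based: mask by brightness of stone on plane .028
g=f['p'].astype(int); msk=((abs(g[...,0]-g[...,1])<22)&(g[...,0]>55)&(g[...,0]>=g[...,2])).astype(np.uint8)
msk[:80]=0;msk[207:]=0;msk[:,:222]=0;msk[:,290:]=0
cs,_=cv2.findContours(msk,0,2);c=max(cs,key=cv2.contourArea)
print(cv2.minAreaRect(c), rectxy(plane(m,c.reshape(-1,2),.028,f['T'])))
go(.579,-.092,.012,181)
```

```text
bench nan
stone 5499 0.028198814382590753 [ 0.5724 -0.0927  0.1291  0.0483  0.8601]
punch 1810 0.018309546206243893 [ 4.44100e-01 -7.59000e-02  5.65000e-02  3.68000e-02 -8.38025e+01]
tin 2767 0.022389058686187235 [5.60800e-01 8.58000e-02 6.46000e-02 6.33000e-02 8.96186e+01]
((254.5, 145.0), (122.0, 47.0), 90.0) [ 0.5717 -0.0927  0.1296  0.0481  0.8024]
pos [ 0.6026 -0.09    0.1726] th0 -178.97 t 3.20 | az units 0.004 | shift units [ 0.945 -0.064  6.422] | tilt deg [-0.13  0.06]
```

Call:
{"api": "arm_command", "payload": {
  "commands": [
    {"translation":[0.61,-0.06,0.5],"dr":[0,0,0],"jaw":0},
    {"translation":[0.61,-0.06,0.5],"dr":[0,0,0],"jaw":0},
    {"translation":[0,0,0.9],"dr":[0,0,0],"jaw":0},
    {"translation":[0,0,0.9],"dr":[0,0,0],"jaw":0},
    {"translation":[0,0,0.9],"dr":[0,0,0],"jaw":0},
    {"translation":[0,0,0.9],"dr":[0,0,0],"jaw":0},
    {"translation":[0,0,0.9],"dr":[0,0,0],"jaw":0},
    {"translation":[0,0,0.5],"dr":[0,0,0],"jaw":0},
    {"translation":[0,0,0.42],"dr":[0,0,0],"jaw":0},
    {"translation":[0,0,0],"dr":[0,0,0],"jaw":0},
    {"translation":[0,0,0],"dr":[0,0,0],"jaw":1},
    {"translation":[0,0,0],"dr":[0,0,0],"jaw":1}
  ]
}}

```text
time_s: 4.2
position: [0.5741, -0.0946, 0.0136]
tcp_rot: [[-1.0, -0.018, 0.002], [-0.018, 1.0, -0.001], [-0.002, -0.001, -1.0]]
force: [0.6, 0.2, 0.7]
opening: 0.92
```

Call:
{"api": "arm_command", "payload": {
  "commands": [
    {"translation":[0,0,0],"dr":[0,0,0],"jaw":1},
    {"translation":[0,0,0],"dr":[0,0,0],"jaw":1},
    {"translation":[0,0,0],"dr":[0,0,0],"jaw":1}
  ]
}}

```text
time_s: 4.45
position: [0.5739, -0.0948, 0.0134]
tcp_rot: [[-1.0, -0.017, 0.001], [-0.017, 1.0, -0.001], [-0.001, -0.001, -1.0]]
force: [-0.4, -0.2, -0.4]
opening: 0.708
```

Run:
```python
from h import *
s=read_state();print(s['opening'],s['force']);go(.535,.348,.12,188.8)
```

```text
0.7076408039141107 [-0.42744476 -0.18715648 -0.41444859]
pos [ 0.5739 -0.0948  0.0134] th0 -179.00 t 4.45 | az units -1.300 | shift units [-1.173 17.74  -4.263] | tilt deg [ 0.09 -0.03]
```

Call:
{"api": "arm_command", "payload": {
  "commands": [
    {"translation":[0,0,0],"dr":[0,0,0],"jaw":1},
    {"translation":[0,0,0],"dr":[0,0,0],"jaw":1},
    {"translation":[0,0,0],"dr":[0,0,0],"jaw":1},
    {"translation":[0,0,0],"dr":[0,0,0],"jaw":1},
    {"translation":[0,0,-0.2],"dr":[0,0,0],"jaw":1},
    {"translation":[0,0,-0.6],"dr":[0,0,0],"jaw":1},
    {"translation":[0,0,-1],"dr":[0,0,0],"jaw":1},
    {"translation":[0,0,-1],"dr":[0,0,0],"jaw":1},
    {"translation":[0,0,-1],"dr":[0,0,0],"jaw":1},
    {"translation":[0,0,-0.5],"dr":[0,0,-0.65],"jaw":1},
    {"translation":[0,0,0],"dr":[0,0,-0.65],"jaw":1},
    {"translation":[0,0,0],"dr":[0,0,0],"jaw":1}
  ]
}}

```text
time_s: 5.45
position: [0.5736, -0.0949, 0.121]
tcp_rot: [[-0.988, -0.154, 0.001], [-0.154, 0.988, -0.001], [-0.001, -0.001, -1.0]]
force: [-0.1, -0.4, -2.6]
opening: 0.549
```

Run:
```python
from h import *
s=read_state();print(s['opening'],s['force']);go(.510,.345,.16,188.8)
p,d,m,T=wshot('w2')
```

```text
0.5493056941939899 [-0.13374304 -0.445788   -2.62420756]
pos [ 0.5736 -0.0949  0.121 ] th0 -171.12 t 5.45 | az units 0.013 | shift units [-0.178 17.779 -1.56 ] | tilt deg [ 0.08 -0.06]
```

View pics/w2.png

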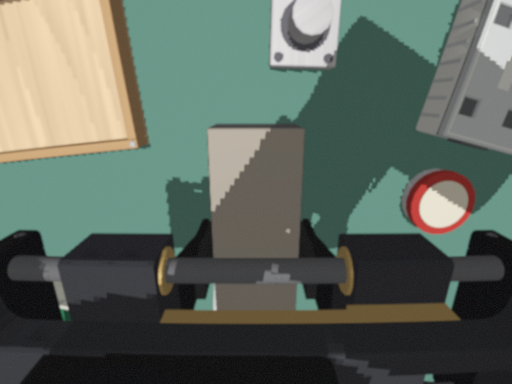

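Call:
{"api": "arm_command", "payload": {
  "commands": [
    {"translation":[-0.12,0.5,-0.2],"dr":[0,0,0],"jaw":1},
    {"translation":[-0.12,1,-0.2],"dr":[0,0,0],"jaw":1},
    {"translation":[-0.12,1,-0.2],"dr":[0,0,0],"jaw":1},
    {"translation":[-0.12,1,-0.2],"dr":[0,0,0],"jaw":1},
    {"translation":[-0.12,1,-0.2],"dr":[0,0,0],"jaw":1},
    {"translation":[-0.12,1,-0.2],"dr":[0,0,0],"jaw":1},
    {"translation":[-0.12,1,-0.2],"dr":[0,0,0],"jaw":1},
    {"translation":[-0.12,1,0],"dr":[0,0,0],"jaw":1},
    {"translation":[-0.12,1,0],"dr":[0,0,0],"jaw":1},
    {"translation":[-0.12,1,0],"dr":[0,0,0],"jaw":1},
    {"translation":[-0.12,1,0],"dr":[0,0,0],"jaw":1},
    {"translation":[-0.12,1,0],"dr":[0,0,0],"jaw":1}
  ]
}}

```text
time_s: 6.5
position: [0.5635, 0.1971, 0.1542]
tcp_rot: [[-0.988, -0.152, -0.003], [-0.152, 0.988, -0.0], [0.003, 0.0, -1.0]]
force: [0.1, 0.4, -2.4]
opening: 0.55
```

Call:
{"api": "arm_command", "payload": {
  "commands": [
    {"translation":[-0.12,1,0],"dr":[0,0,0],"jaw":1},
    {"translation":[-0.12,1,0],"dr":[0,0,0],"jaw":1},
    {"translation":[-0.12,1,0],"dr":[0,0,0],"jaw":1},
    {"translation":[-0.12,1,0],"dr":[0,0,0],"jaw":1},
    {"translation":[-0.12,1,0],"dr":[0,0,0],"jaw":1},
    {"translation":[-0.12,1,0],"dr":[0,0,0],"jaw":1},
    {"translation":[0,0.17,0],"dr":[0,0,0],"jaw":1},
    {"translation":[0,0,0],"dr":[0,0,0],"jaw":1},
    {"translation":[0,0,0],"dr":[0,0,0],"jaw":1}
  ]
}}

```text
time_s: 7.25
position: [0.5578, 0.3502, 0.154]
tcp_rot: [[-0.988, -0.154, -0.002], [-0.154, 0.988, -0.002], [0.003, -0.001, -1.0]]
force: [0.3, -0.6, -2.8]
opening: 0.551
```

Run:
```python
from h import *
s=read_state();print(s['opening'],s['force']);go(.534,.347,.03,188.8)
p,d,m,T=wshot('w3')
```

```text
0.5513528439672611 [ 0.30782029 -0.55778052 -2.78162424]
pos [0.5578 0.3502 0.154 ] th0 -171.16 t 7.25 | az units 0.007 | shift units [0.962 0.019 4.962] | tilt deg [-0.13 -0.09]
```

View pics/w3.png

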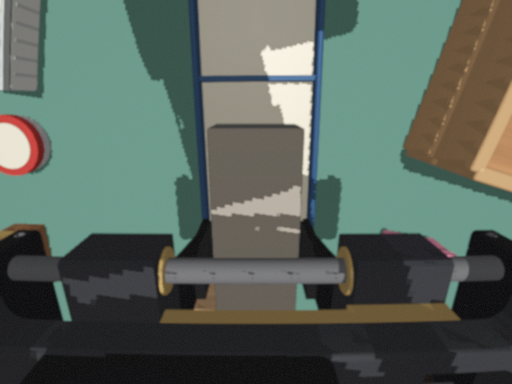

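Run:
```python
from h import *
f=np.load('pics/w3.npz');m=camera_model('wrist');T=f['T'];X=cloud(m,f['d'],T)
s=read_state();R=s['tcp_rot'];p=s['position']
# express in tool axes relative to TCP (tool x,y), height z
V=(X-p)@R; 
g=f['p'].astype(int); blue=(g[...,2]>g[...,0]+15)&(g[...,2]>g[...,1]+15)
for v in (100,120,150,180,200):
    r=np.where(blue[v])[0]; r=r[(r>180)&(r<335)]
    if len(r)==0: continue
    L=r[r<256];Rr=r[r>256]
    print(v,L.min(),L.max(),Rr.min(),Rr.max(), [np.round(((plane(m,[[u,v]],.027,T)-p)@R)[0,:2]*1000,1).tolist() for u in (L.min(),Rr.max())])
for u in (215,250,290,305):
    r=np.where(blue[60:95,u])[0]+60; print(u,r.min(),r.max(),[np.round(((plane(m,[[u,v]],.020,T)-p)@R)[0,:2]*1000,1).tolist() for v in (r.min(),r.max())])
print('z rim',np.nanmax(X[150:170,312:324,2]),'divider',np.nanmedian(X[76:79,240:280,2]),'floor',np.nanmedian(X[90:110,230:290,2]),np.nanmedian(X[20:40,230:290,2]))
# stone end in tool
Q=V[128:200,215:300];print('stone top z',np.nanmedian(Q[20:,...,2])*1000,'x end',[np.nanmedian(V[r,215:300,0]) for r in (126,130,134)])
e=plane(m,[[212,127],[302,127]],p[2]+.0145,T);print(np.round((e-p)@R*1000,1))
```

```text
100 195 200 313 319 [[80.3, -57.8], [80.4, 60.5]]
120 196 202 312 318 [[61.6, -57.9], [61.7, 60.7]]
150 198 203 311 317 [[32.2, -57.5], [32.3, 61.5]]
180 200 205 310 316 [[1.1, -57.2], [1.2, 62.4]]
200 202 206 309 315 [[-20.7, -56.4], [-20.6, 62.7]]
215 77 80 [[101.5, -38.8], [98.8, -38.9]]
250 76 79 [[102.3, -5.3], [99.6, -5.3]]
290 76 80 [[102.4, 32.9], [98.8, 33.1]]
305 76 80 [[102.5, 47.3], [98.8, 47.5]]
z rim 0.028367802610074988 divider 0.020079164472888822 floor 0.004081157736675445 0.004062497604482129
stone top z -15.085208892405582 x end [np.float64(0.06695847420211562), np.float64(0.06563968734135311), np.float64(0.06374939394370187)]
[[ 67.  -21.2 -14.3]
 [ 67.1  22.4 -14.4]]
```

Call:
{"api": "arm_command", "payload": {
  "commands": [
    {"translation":[0.38,0.035,0.2],"dr":[0,0,-0.17],"jaw":1},
    {"translation":[0.38,0.035,0.5],"dr":[0,0,0],"jaw":1},
    {"translation":[0,0,0.9],"dr":[0,0,0],"jaw":1},
    {"translation":[0,0,0.9],"dr":[0,0,0],"jaw":1},
    {"translation":[0,0,0.9],"dr":[0,0,0],"jaw":1},
    {"translation":[0,0,0.8],"dr":[0,0,0],"jaw":1},
    {"translation":[0,0,0.5],"dr":[0,0,0],"jaw":1},
    {"translation":[0,0,0.3],"dr":[0,0,0],"jaw":1},
    {"translation":[0,0,0.2],"dr":[0,0,0],"jaw":1},
    {"translation":[0,0,0.1],"dr":[0,0,0],"jaw":1},
    {"translation":[0,0,0],"dr":[0,0,0],"jaw":1},
    {"translation":[0,0,0],"dr":[0,0,0],"jaw":1}
  ]
}}

```text
time_s: 8.3
position: [0.5408, 0.3491, 0.0235]
tcp_rot: [[-0.985, -0.17, 0.002], [-0.17, 0.985, 0.001], [-0.002, 0.0, -1.0]]
force: [0.9, 0.1, -2.3]
opening: 0.55
```

Call:
{"api": "arm_command", "payload": {
  "commands": [
    {"translation":[0,0,0.12],"dr":[0,0,0],"jaw":1},
    {"translation":[0,0,0.1],"dr":[0,0,0],"jaw":1},
    {"translation":[0,0,0],"dr":[0,0,0],"jaw":1},
    {"translation":[0,0,0],"dr":[0,0,0],"jaw":1}
  ]
}}

```text
time_s: 8.63
position: [0.54, 0.349, 0.0171]
tcp_rot: [[-0.985, -0.171, -0.0], [-0.171, 0.985, -0.0], [0.0, -0.0, -1.0]]
force: [-0.7, 0.4, -2.0]
opening: 0.544
```

Call:
{"api": "arm_command", "payload": {
  "commands": [
    {"translation":[0,0,0],"dr":[0,0,0],"jaw":0.3},
    {"translation":[0,0,0],"dr":[0,0,0],"jaw":0.3},
    {"translation":[0,0,0],"dr":[0,0,0],"jaw":0.3},
    {"translation":[0,0,0],"dr":[0,0,0],"jaw":0.3},
    {"translation":[0,0,-0.4],"dr":[0,0,0],"jaw":0.3},
    {"translation":[0,0,-0.8],"dr":[0,0,0],"jaw":0.3},
    {"translation":[0,0,-1],"dr":[0,0,0],"jaw":0},
    {"translation":[0,0,-1],"dr":[0,0,0],"jaw":0},
    {"translation":[0,0,-1],"dr":[0,0,0],"jaw":0},
    {"translation":[0,0,-1],"dr":[0,0,0],"jaw":0},
    {"translation":[0,0,-0.5],"dr":[0,0,0],"jaw":0},
    {"translation":[0,0,0],"dr":[0,0,0],"jaw":0}
  ]
}}

```text
time_s: 9.63
position: [0.5423, 0.3499, 0.1638]
tcp_rot: [[-0.985, -0.171, 0.007], [-0.171, 0.985, 0.003], [-0.008, 0.002, -1.0]]
force: [0.0, 0.6, -0.2]
opening: 0.978
```

Run:
```python
from h import *
go(.72,.092,.16,189)
p,d,m,T=wshot('w4')
```

```text
pos [0.5423 0.3499 0.1638] th0 -170.17 t 9.63 | az units 0.138 | shift units [ -5.407 -11.303   0.153] | tilt deg [0.43 0.18]
```

View pics/w4.png

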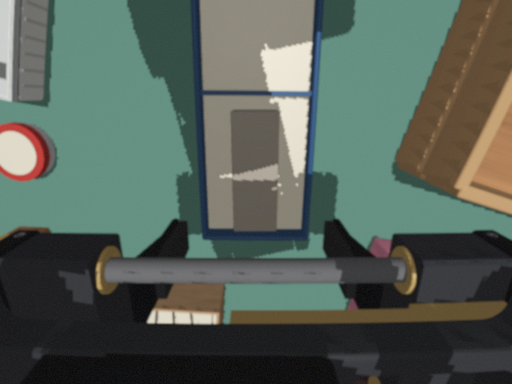

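Call:
{"api": "arm_command", "payload": {
  "commands": [
    {"translation":[-0.45,-0.94,0],"dr":[0,0,0.13],"jaw":0},
    {"translation":[-0.45,-0.94,0],"dr":[0,0,0],"jaw":0},
    {"translation":[-0.45,-0.94,0],"dr":[0,0,0],"jaw":0},
    {"translation":[-0.45,-0.94,0],"dr":[0,0,0],"jaw":0},
    {"translation":[-0.45,-0.94,0],"dr":[0,0,0],"jaw":0},
    {"translation":[-0.45,-0.94,0],"dr":[0,0,0],"jaw":0},
    {"translation":[-0.45,-0.94,0],"dr":[0,0,0],"jaw":0},
    {"translation":[-0.45,-0.94,0],"dr":[0,0,0],"jaw":0},
    {"translation":[-0.45,-0.94,0],"dr":[0,0,0],"jaw":0},
    {"translation":[-0.45,-0.94,0],"dr":[0,0,0],"jaw":0},
    {"translation":[-0.45,-0.94,0],"dr":[0,0,0],"jaw":0},
    {"translation":[-0.45,-0.94,0],"dr":[0,0,0],"jaw":0}
  ]
}}

```text
time_s: 10.68
position: [0.7171, 0.0907, 0.1567]
tcp_rot: [[-0.988, -0.157, -0.005], [-0.157, 0.988, 0.0], [0.005, 0.001, -1.0]]
force: [-0.1, 0.2, 0.5]
opening: 1.0
```

Call:
{"api": "arm_command", "payload": {
  "commands": [
    {"translation":[0,0,0],"dr":[0,0,0],"jaw":0},
    {"translation":[0,0,0],"dr":[0,0,0],"jaw":0},
    {"translation":[0,0,0],"dr":[0,0,0],"jaw":0}
  ]
}}

```text
time_s: 10.93
position: [0.7165, 0.0921, 0.1574]
tcp_rot: [[-0.988, -0.157, -0.004], [-0.157, 0.988, 0.001], [0.004, 0.001, -1.0]]
force: [-0.0, -0.5, 0.3]
opening: 1.0
```

```bash
cat >> h.py <<'E'
def tool(name,b,z0,z1):
    """rect in tool xy relative to TCP (m), angle in tool frame, z median world"""
    f=np.load(f'pics/{name}.npz');m=camera_model('wrist');s=read_state()
    X=cloud(m,f['d'],f['T']);Q,_=obj(X,b,z0,z1)
    V=(Q-s['position'])@s['tcp_rot']
    print(len(Q),'z %.4f'%np.median(Q[:,2]),'tool rect',rectxy(V),'world rect',rectxy(Q)); return Q
E
python3 - <<'E'
from h import *
go(.72,.092,.16,189)
p,d,m,T=wshot('w5')
X=cloud(m,d,T); M=(X[...,2]>.02)&(X[...,2]<.031)
n,l,st,c=cv2.connectedComponentsWithStats(M.astype(np.uint8))
for i in range(1,n):
    if st[i,4]>400: print(st[i],c[i])
E
```

```text
pos [0.7165 0.0921 0.1574] th0 -170.98 t 10.93 | az units 0.003 | shift units [-0.139 -0.027 -0.106] | tilt deg [-0.25  0.04]
[ 242    0   70   56 3242] [276.53238742  24.07402838]
[ 469    0   43  129 1264] [486.00158228  71.66455696]
[100  86  14  87 494] [107.67611336 129.08097166]
[ 239  142   39   59 1973] [257.58084136 168.4784592 ]
[  0 160  27  39 585] [  9.45811966 176.01880342]
[352 184 129  54 528] [394.92613636 197.10984848]
[ 170  283  187   27 3185] [277.1833595  293.51208791]
```

View pics/w5.png

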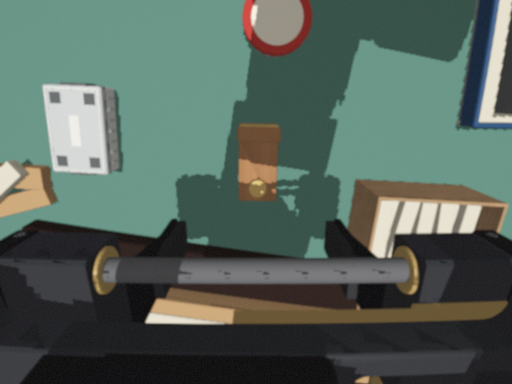

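Run:
```python
from h import *
Q=tool('w5',(225,120,295,215),.012,.031)
Q=tool('w5',(225,115,295,215),.042,.058)
Q=tool('w5',(225,115,295,215),.033,.042)
f=np.load('pics/w5.npz');m=camera_model('wrist');s=read_state()
for z,uv in ((.026,[[239,201],[276,201]]),(.05,[[239,125],[280,125],[239,142],[280,142]])):
    print(np.round((plane(m,uv,z,f['T'])-s['position'])@s['tcp_rot']*1000,1).tolist())
```

```text
1973 z 0.0260 tool rect [0.0082 0.0012 0.0631 0.0393 0.9847] world rect [0.7076 0.0927 0.0631 0.0393 8.0872]
732 z 0.0497 tool rect [ 5.04000e-02  1.70000e-03  4.01000e-02  1.51000e-02 -8.82866e+01] world rect [ 6.6600e-01  8.6500e-02  4.0000e-02  1.5100e-02 -8.2563e+01]
257 z 0.0399 tool rect [-5.00000e-03  2.00000e-04  1.75000e-02  1.70000e-02  4.79904e+01] world rect [ 7.20900e-01  9.38000e-02  1.75000e-02  1.70000e-02 -3.88795e+01]
[[-23.4, -18.9, 131.7], [-23.5, 20.6, 131.8]]
[[58.1, -16.2, 108.0], [58.1, 21.0, 108.1], [42.7, -16.4, 108.0], [42.7, 21.4, 108.0]]
```

Call:
{"api": "arm_command", "payload": {
  "commands": [
    {"translation":[0.35,0.025,0.5],"dr":[0,0,0.16],"jaw":0},
    {"translation":[0.34,0.025,0.7],"dr":[0,0,0],"jaw":0},
    {"translation":[0,0,0.9],"dr":[0,0,0],"jaw":0},
    {"translation":[0,0,0.9],"dr":[0,0,0],"jaw":0},
    {"translation":[0,0,0.9],"dr":[0,0,0],"jaw":0},
    {"translation":[0,0,0.9],"dr":[0,0,0],"jaw":0},
    {"translation":[0,0,0.6],"dr":[0,0,0],"jaw":0},
    {"translation":[0,0,0.4],"dr":[0,0,0],"jaw":0},
    {"translation":[0,0,0],"dr":[0,0,0],"jaw":0.3},
    {"translation":[0,0,0],"dr":[0,0,0],"jaw":1},
    {"translation":[0,0,0],"dr":[0,0,0],"jaw":1},
    {"translation":[0,0,0],"dr":[0,0,0],"jaw":1}
  ]
}}

```text
time_s: 11.98
position: [0.7021, 0.0905, 0.0163]
tcp_rot: [[-0.99, -0.141, 0.003], [-0.141, 0.99, -0.0], [-0.003, -0.001, -1.0]]
force: [0.3, 0.9, -0.1]
opening: 0.78
```

Call:
{"api": "arm_command", "payload": {
  "commands": [
    {"translation":[0,0,0],"dr":[0,0,0],"jaw":1},
    {"translation":[0,0,0],"dr":[0,0,0],"jaw":1},
    {"translation":[0,0,0],"dr":[0,0,0],"jaw":1},
    {"translation":[0,0,0],"dr":[0,0,0],"jaw":1},
    {"translation":[0,0,0],"dr":[0,0,0],"jaw":1},
    {"translation":[0,0,0],"dr":[0,0,0],"jaw":1}
  ]
}}

```text
time_s: 12.48
position: [0.7009, 0.0906, 0.015]
tcp_rot: [[-0.99, -0.14, 0.0], [-0.14, 0.99, 0.0], [-0.0, 0.0, -1.0]]
force: [-1.0, 0.8, 2.1]
opening: 0.459
```

Call:
{"api": "arm_command", "payload": {
  "commands": [
    {"translation":[0,0,-0.2],"dr":[0,0,0],"jaw":1},
    {"translation":[0,0,-0.6],"dr":[0,0,0],"jaw":1},
    {"translation":[0,0,-1],"dr":[0,0,0],"jaw":1},
    {"translation":[0,0,-1],"dr":[0,0,0],"jaw":1},
    {"translation":[0,0,-1],"dr":[0,0,0],"jaw":1},
    {"translation":[0,0,-1],"dr":[0,0,-0.3],"jaw":1},
    {"translation":[0,0,-0.2],"dr":[0,0,0],"jaw":1},
    {"translation":[0,0,0],"dr":[0,0,0],"jaw":1},
    {"translation":[0,0,0],"dr":[0,0,0],"jaw":1}
  ]
}}

```text
time_s: 13.23
position: [0.7002, 0.0905, 0.1394]
tcp_rot: [[-0.985, -0.171, -0.001], [-0.171, 0.985, -0.0], [0.001, 0.0, -1.0]]
force: [0.3, -0.1, -1.2]
opening: 0.458
```

Run:
```python
from h import *
s=read_state();print(s['opening'],s['force'])
go(.405,.326,.14,189.8)
```

```text
0.4576810299307544 [ 0.26785273 -0.09759782 -1.20987377]
pos [0.7002 0.0905 0.1394] th0 -170.15 t 13.23 | az units 0.008 | shift units [10.034 11.294 -0.025] | tilt deg [-0.03 -0.  ]
```

Call:
{"api": "arm_command", "payload": {
  "commands": [
    {"translation":[0.4,0.5,0],"dr":[0,0,0],"jaw":1},
    {"translation":[0.8,0.94,0],"dr":[0,0,0],"jaw":1},
    {"translation":[0.8,0.94,0],"dr":[0,0,0],"jaw":1},
    {"translation":[0.8,0.94,0],"dr":[0,0,0],"jaw":1},
    {"translation":[0.8,0.94,0],"dr":[0,0,0],"jaw":1},
    {"translation":[0.8,0.94,0],"dr":[0,0,0],"jaw":1},
    {"translation":[0.8,0.94,0],"dr":[0,0,0],"jaw":1},
    {"translation":[0.8,0.94,0],"dr":[0,0,0],"jaw":1},
    {"translation":[0.8,0.94,0],"dr":[0,0,0],"jaw":1},
    {"translation":[0.8,0.94,0],"dr":[0,0,0],"jaw":1},
    {"translation":[0.8,0.94,0],"dr":[0,0,0],"jaw":1},
    {"translation":[0.8,0.94,0],"dr":[0,0,0],"jaw":1}
  ]
}}

```text
time_s: 14.23
position: [0.425, 0.318, 0.1376]
tcp_rot: [[-0.985, -0.171, -0.004], [-0.171, 0.985, -0.002], [0.004, -0.001, -1.0]]
force: [0.4, -0.4, -1.4]
opening: 0.456
```

Call:
{"api": "arm_command", "payload": {
  "commands": [
    {"translation":[0.83,0.45,0],"dr":[0,0,0],"jaw":1},
    {"translation":[0,0,0],"dr":[0,0,0],"jaw":1},
    {"translation":[0,0,0],"dr":[0,0,0],"jaw":1},
    {"translation":[0,0,0],"dr":[0,0,0],"jaw":1}
  ]
}}

```text
time_s: 14.57
position: [0.4053, 0.3253, 0.1385]
tcp_rot: [[-0.985, -0.172, -0.001], [-0.172, 0.985, -0.001], [0.001, -0.001, -1.0]]
force: [0.8, -0.0, -0.4]
opening: 0.457
```

Run:
```python
from h import *
go(.405,.326,.14,189.8)
p,d,m,T=wshot('w6')
s=read_state();R=s['tcp_rot'];q=s['position']
g=p.astype(int); blue=(g[...,2]>g[...,0]+15)&(g[...,2]>g[...,1]+15)
for v in (60,90,120,150,180,200):
    r=np.where(blue[v])[0]; r=r[(r>160)&(r<360)]; print(v,r[:1],r[-1:],[np.round(((plane(m,[[u,v]],.027,T)-q)@R)[0,:2]*1000,1).tolist() for u in (r.min(),r.max())])
for u in (220,256,300):
    r=np.where(blue[:150,u])[0]; print(u,r,[np.round(((plane(m,[[u,v]],.027,T)-q)@R)[0,:2]*1000,1).tolist() for v in (r.min(),r.max())])
```

```text
pos [0.4053 0.3253 0.1385] th0 -170.11 t 14.57 | az units 0.015 | shift units [ 0.005  0.03  -0.059] | tilt deg [-0.06 -0.05]
60 [334] [359] [[114.5, 67.8], [114.8, 89.8]]Traceback (most recent call last):
  File "<stdin>", line 7, in <module>
    return umr_minimum(a, axis, None, out, keepdims, initial, where)
ValueError: zero-size array to reduction operation minimum which has no identity
```

View pics/w6.png

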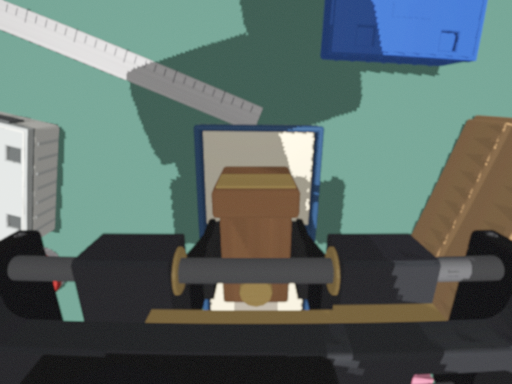

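Run:
```python
from h import *
f=np.load('pics/w6.npz');m=camera_model('wrist');s=read_state()
print(np.round((plane(m,[[195,127],[322,128],[198,190],[320,190]],.027,f['T'])-s['position'])@s['tcp_rot']*1000,1).tolist())
print('fence top',np.round((plane(m,[[221,169],[293,169],[214,188],[298,188]],s['position'][2]+.035,f['T'])-s['position'])@s['tcp_rot']*1000,1).tolist())
X=cloud(m,f['d'],f['T']);V=(X-s['position'])@s['tcp_rot']
print(np.round(V[[172,180,190,200,210],256]*1000,1).tolist())
```

```text
[[56.7, -56.5, 111.8], [55.8, 60.9, 111.8], [-4.3, -57.2, 111.8], [-4.3, 62.9, 111.8]]
fence top [[51.4, -15.5, -35.0], [51.4, 15.5, -35.0], [42.8, -18.9, -35.0], [42.9, 18.0, -35.0]]
[[41.8, -0.4, -1.4], [43.0, -0.4, -22.3], [41.8, -0.4, -34.6], [37.0, -0.4, -34.2], [32.7, -0.4, -35.4]]
```

Call:
{"api": "arm_command", "payload": {
  "commands": [
    {"translation":[-0.1,0.09,0.5],"dr":[0,0,0],"jaw":1},
    {"translation":[0,0,0.8],"dr":[0,0,0],"jaw":1},
    {"translation":[0,0,0.9],"dr":[0,0,0],"jaw":1},
    {"translation":[0,0,0.9],"dr":[0,0,0],"jaw":1},
    {"translation":[0,0,0.7],"dr":[0,0,0],"jaw":1},
    {"translation":[0,0,0.4],"dr":[0,0,0],"jaw":1},
    {"translation":[0,0,0.3],"dr":[0,0,0],"jaw":1},
    {"translation":[0,0,0.1],"dr":[0,0,0],"jaw":1},
    {"translation":[0,0,0],"dr":[0,0,0],"jaw":1},
    {"translation":[0,0,0],"dr":[0,0,0],"jaw":1},
    {"translation":[0,0,0],"dr":[0,0,0],"jaw":1}
  ]
}}

```text
time_s: 15.53
position: [0.4081, 0.3285, 0.0254]
tcp_rot: [[-0.985, -0.172, 0.002], [-0.172, 0.985, 0.001], [-0.002, 0.001, -1.0]]
force: [-0.8, 0.4, -0.4]
opening: 0.455
```

Call:
{"api": "arm_command", "payload": {
  "commands": [
    {"translation":[0,0,0.1],"dr":[0,0,0],"jaw":1},
    {"translation":[0,0,0.1],"dr":[0,0,0],"jaw":1},
    {"translation":[0,0,0],"dr":[0,0,0],"jaw":1},
    {"translation":[0,0,0],"dr":[0,0,0],"jaw":1}
  ]
}}

```text
time_s: 15.87
position: [0.4073, 0.3282, 0.0196]
tcp_rot: [[-0.985, -0.172, -0.0], [-0.172, 0.985, 0.0], [0.0, 0.0, -1.0]]
force: [-0.1, -0.1, -0.2]
opening: 0.46
```

Call:
{"api": "arm_command", "payload": {
  "commands": [
    {"translation":[0,0,0],"dr":[0,0,0],"jaw":0.35},
    {"translation":[0,0,0],"dr":[0,0,0],"jaw":0.35},
    {"translation":[0,0,0],"dr":[0,0,0],"jaw":0.35},
    {"translation":[0,0,0],"dr":[0,0,0],"jaw":0.35},
    {"translation":[0,0,-0.4],"dr":[0,0,0],"jaw":0.35},
    {"translation":[0,0,-0.8],"dr":[0,0,0],"jaw":0.35},
    {"translation":[0,0,-1],"dr":[0,0,0],"jaw":0.35},
    {"translation":[0,0,-1],"dr":[0,0,0],"jaw":0.2},
    {"translation":[0,0,-1],"dr":[0,0,0],"jaw":0.2},
    {"translation":[0,0,-1],"dr":[0,0,0],"jaw":0.2},
    {"translation":[0,0,-0.3],"dr":[0,0,0],"jaw":0.2},
    {"translation":[0,0,0],"dr":[0,0,0],"jaw":0.2}
  ]
}}

```text
time_s: 16.87
position: [0.4087, 0.329, 0.1597]
tcp_rot: [[-0.985, -0.172, 0.005], [-0.172, 0.985, 0.003], [-0.006, 0.002, -1.0]]
force: [-0.7, -0.0, 0.5]
opening: 0.795
```

Run:
```python
from h import *
p,d,m,T=wshot('w7')
go(.405,-.08,.165,9)
```

```text
pos [0.4077 0.3284 0.158 ] th0 -170.11 t 16.92 | az units -29.852 | shift units [-2.662 16.117 -0.28 ] | tilt deg [0.12 0.06]
```

View pics/w7.png

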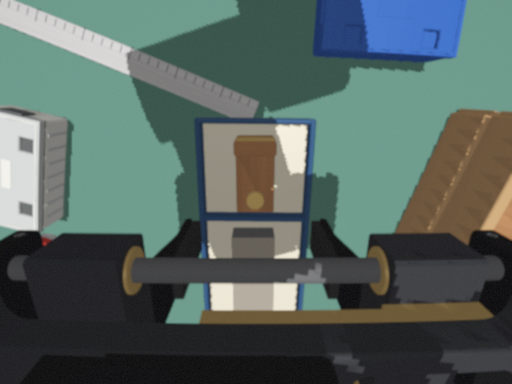

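Call:
{"api": "arm_command", "payload": {
  "commands": [
    {"translation":[0.06,-0.6,0],"dr":[0,0,0],"jaw":0},
    {"translation":[0.06,-1,0],"dr":[0,0,0],"jaw":0},
    {"translation":[0.06,-1,0],"dr":[0,0,0],"jaw":0},
    {"translation":[0.06,-1,0],"dr":[0,0,0],"jaw":0},
    {"translation":[0.06,-1,0],"dr":[0,0,0],"jaw":0},
    {"translation":[0.06,-1,0],"dr":[0,0,0],"jaw":0},
    {"translation":[0.06,-1,0],"dr":[0,0,0],"jaw":0},
    {"translation":[0.06,-1,0],"dr":[0,0,0],"jaw":0},
    {"translation":[0.06,-1,0],"dr":[0,0,0],"jaw":0},
    {"translation":[0.06,-1,0],"dr":[0,0,0],"jaw":0},
    {"translation":[0.06,-1,0],"dr":[0,0,0],"jaw":0},
    {"translation":[0.06,-1,0],"dr":[0,0,0],"jaw":0}
  ]
}}

```text
time_s: 17.92
position: [0.4381, 0.0384, 0.1555]
tcp_rot: [[-0.985, -0.171, -0.004], [-0.171, 0.985, 0.001], [0.004, 0.001, -1.0]]
force: [-0.0, -0.5, 0.2]
opening: 0.998
```

Call:
{"api": "arm_command", "payload": {
  "commands": [
    {"translation":[0.06,-1,0],"dr":[0,0,0],"jaw":0},
    {"translation":[0.06,-1,0],"dr":[0,0,0],"jaw":0},
    {"translation":[0.06,-1,0],"dr":[0,0,0],"jaw":0},
    {"translation":[0.06,-1,0],"dr":[0,0,0],"jaw":0},
    {"translation":[0,-0.47,0],"dr":[0,0,0],"jaw":0},
    {"translation":[0,0,0],"dr":[0,0,0],"jaw":0},
    {"translation":[0,0,0],"dr":[0,0,0],"jaw":0},
    {"translation":[0,0,0],"dr":[0,0,0],"jaw":0}
  ]
}}

```text
time_s: 18.58
position: [0.4516, -0.0704, 0.1564]
tcp_rot: [[-0.985, -0.172, -0.002], [-0.172, 0.985, 0.001], [0.002, 0.002, -1.0]]
force: [0.3, 0.2, 0.5]
opening: 1.0
```

Run:
```python
from h import *
p,d,m,T=wshot('w8')
go(.453,-.072,.165,189)
```

```text
pos [ 0.4517 -0.0702  0.1566] th0 -170.05 t 18.63 | az units 0.159 | shift units [-0.039 -0.079 -0.337] | tilt deg [-0.11  0.07]
```

View pics/w8.png

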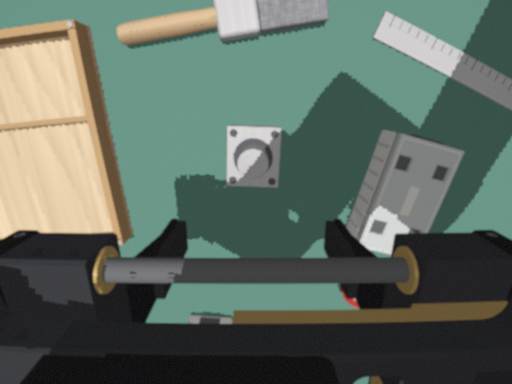

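Run:
```python
from h import *
tool('w8',(215,115,295,200),.012,.024)
tool('w8',(215,115,295,200),.044,.060)
tool('w8',(310,120,475,232),.043,.057)
f=np.load('pics/w8.npz');m=camera_model('wrist');s=read_state()
X=cloud(m,f['d'],f['T']);print(np.nanmedian(X[200:215,260:300,2]),np.nanmedian(X[150:160,20:60,2]))
print(np.round((plane(m,[[227,126],[281,126],[228,187],[280,187]],.018,f['T'])-s['position'])@s['tcp_rot']*1000,1).tolist())
```

```text
2332 z 0.0182 tool rect [ 0.0228 -0.0037  0.0643  0.0561  2.2534] world rect [ 0.4297 -0.0776  0.0643  0.0561  7.6989]
796 z 0.0520 tool rect [ 2.30000e-02 -3.80000e-03  2.92000e-02  2.91000e-02 -7.37773e+01] world rect [ 4.29500e-01 -7.78000e-02  2.92000e-02  2.91000e-02  8.36994e+01]
6476 z 0.0500 tool rect [-5.90000e-03  1.53300e-01  1.06800e-01  6.80000e-02  1.38246e+01] world rect [ 0.4309  0.0819  0.1068  0.068  -3.8685]
0.00010632424706324972 0.005959719119142781
[[54.8, -29.7, 138.6], [54.7, 25.1, 138.7], [-9.9, -30.5, 138.5], [-10.0, 25.6, 138.6]]
```

Call:
{"api": "arm_command", "payload": {
  "commands": [
    {"translation":[0,0,0.3],"dr":[0,0,0.37],"jaw":0},
    {"translation":[0.45,-0.1,0.6],"dr":[0,0,0],"jaw":0},
    {"translation":[0.46,-0.09,0.8],"dr":[0,0,0],"jaw":0},
    {"translation":[0,0,0.9],"dr":[0,0,0],"jaw":0},
    {"translation":[0,0,0.9],"dr":[0,0,0],"jaw":0},
    {"translation":[0,0,0.8],"dr":[0,0,0],"jaw":0},
    {"translation":[0,0,0.5],"dr":[0,0,0],"jaw":0.3},
    {"translation":[0,0,0.28],"dr":[0,0,0],"jaw":0.4},
    {"translation":[0,0,0],"dr":[0,0,0],"jaw":0.5},
    {"translation":[0,0,0],"dr":[0,0,0],"jaw":1},
    {"translation":[0,0,0],"dr":[0,0,0],"jaw":1},
    {"translation":[0,0,0],"dr":[0,0,0],"jaw":1}
  ]
}}

```text
time_s: 19.63
position: [0.4314, -0.0795, 0.0309]
tcp_rot: [[-0.991, -0.134, 0.002], [-0.134, 0.991, -0.001], [-0.002, -0.001, -1.0]]
force: [-0.0, -0.1, 0.1]
opening: 0.631
```

Call:
{"api": "arm_command", "payload": {
  "commands": [
    {"translation":[0,0,0],"dr":[0,0,0],"jaw":1},
    {"translation":[0,0,0],"dr":[0,0,0],"jaw":1},
    {"translation":[0,0,0],"dr":[0,0,0],"jaw":1},
    {"translation":[0,0,0],"dr":[0,0,0],"jaw":1},
    {"translation":[0,0,0],"dr":[0,0,0],"jaw":1},
    {"translation":[0,0,0],"dr":[0,0,0],"jaw":1},
    {"translation":[0,0,0],"dr":[0,0,0],"jaw":1}
  ]
}}

```text
time_s: 20.22
position: [0.4303, -0.0789, 0.0304]
tcp_rot: [[-0.991, -0.133, -0.001], [-0.133, 0.991, 0.001], [0.001, 0.001, -1.0]]
force: [0.4, 3.0, 5.1]
opening: 0.339
```

Call:
{"api": "arm_command", "payload": {
  "commands": [
    {"translation":[0,0,-0.2],"dr":[0,0,0],"jaw":1},
    {"translation":[0,0,-0.6],"dr":[0,0,0],"jaw":1},
    {"translation":[0,0,-1],"dr":[0,0,0],"jaw":1},
    {"translation":[0,0,-1],"dr":[0,0,0],"jaw":1},
    {"translation":[0,0,-1],"dr":[0,0,-0.5],"jaw":1},
    {"translation":[0,0,-1],"dr":[0,0,-0.57],"jaw":1},
    {"translation":[0,0,0],"dr":[0,0,0],"jaw":1},
    {"translation":[0,0,0],"dr":[0,0,0],"jaw":1}
  ]
}}

```text
time_s: 20.88
position: [0.4312, -0.0799, 0.1507]
tcp_rot: [[-0.97, -0.242, 0.003], [-0.242, 0.97, -0.001], [-0.002, -0.002, -1.0]]
force: [-0.5, -0.6, -5.6]
opening: 0.334
```

Run:
```python
from h import *
s=read_state();print(s['opening'],s['force'],s['joint_positions'])
go(.42,-.347,.15,194)
```

```text
0.3340001454676548 [-0.51963461 -0.61400665 -5.63969219] [-2.51435948e+01  2.39128537e+01  1.12865092e+02 -2.38839929e-02
  4.30547370e+01 -1.29151726e+02]
pos [ 0.4312 -0.0799  0.1507] th0 -165.97 t 20.88 | az units 0.004 | shift units [  3.021 -10.259   0.028] | tilt deg [ 0.14 -0.09]
```

Call:
{"api": "arm_command", "payload": {
  "commands": [
    {"translation":[0.27,-0.5,0],"dr":[0,0,0],"jaw":1},
    {"translation":[0.27,-0.9,0],"dr":[0,0,0],"jaw":1},
    {"translation":[0.27,-0.9,0],"dr":[0,0,0],"jaw":1},
    {"translation":[0.27,-0.9,0],"dr":[0,0,0],"jaw":1},
    {"translation":[0.27,-0.9,0],"dr":[0,0,0],"jaw":1},
    {"translation":[0.27,-0.9,0],"dr":[0,0,0],"jaw":1},
    {"translation":[0.27,-0.9,0],"dr":[0,0,0],"jaw":1},
    {"translation":[0.27,-0.9,0],"dr":[0,0,0],"jaw":1},
    {"translation":[0.27,-0.9,0],"dr":[0,0,0],"jaw":1},
    {"translation":[0.27,-0.9,0],"dr":[0,0,0],"jaw":1},
    {"translation":[0.3,-0.9,0],"dr":[0,0,0],"jaw":1},
    {"translation":[0,-0.76,0],"dr":[0,0,0],"jaw":1}
  ]
}}

```text
time_s: 21.88
position: [0.4181, -0.347, 0.147]
tcp_rot: [[-0.971, -0.241, -0.004], [-0.241, 0.971, 0.004], [0.003, 0.005, -1.0]]
force: [-0.9, -0.9, -5.5]
opening: 0.336
```

Call:
{"api": "arm_command", "payload": {
  "commands": [
    {"translation":[0,0,0],"dr":[0,0,0],"jaw":1},
    {"translation":[0,0,0],"dr":[0,0,0],"jaw":1},
    {"translation":[0,0,0],"dr":[0,0,0],"jaw":1}
  ]
}}

```text
time_s: 22.13
position: [0.4189, -0.3446, 0.1478]
tcp_rot: [[-0.97, -0.242, -0.004], [-0.242, 0.97, 0.005], [0.003, 0.006, -1.0]]
force: [0.9, 1.0, -5.8]
opening: 0.336
```

Run:
```python
from h import *
s=read_state();print(s['joint_positions'])
go(.42,-.347,.15,194)
p,d,m,T=wshot('w9')
```

```text
[-5.12549349e+01  3.06474376e+01  9.82727091e+01  9.99395088e-03
  5.14456481e+01 -1.55288678e+02]
pos [ 0.4189 -0.3446  0.1478] th0 -165.97 t 22.13 | az units 0.005 | shift units [-0.02  -0.105 -0.09 ] | tilt deg [-0.22  0.29]
```

View pics/w9.png

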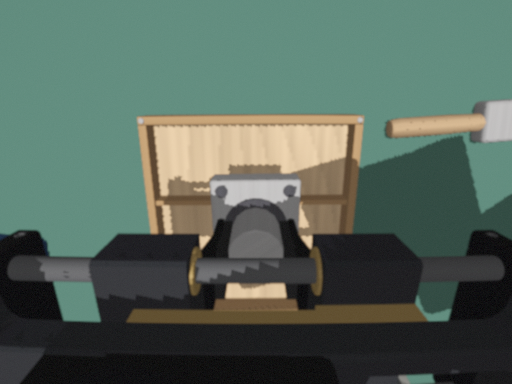

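Run:
```python
from h import *
f=np.load('pics/w9.npz');m=camera_model('wrist');s=read_state();T=f['T']
X=cloud(m,f['d'],T);V=(X-s['position'])@s['tcp_rot']*1000
for u in (170,180,200,310,330):
    c=X[100:225,u,2]; 
    w=np.where(c[:40]>.022)[0]+100; dv=np.where((c[80:]>.019)&(c[80:]<.03))[0]+180
    print(u,'wall',w.min(),w.max(),np.round(V[[w.min(),w.max()],u,0],1),'z',np.round(np.median(X[w,u,2]),4),'div',dv.min(),dv.max(),np.round(V[[dv.min(),dv.max()],u,0],1),np.median(X[dv,u,2]))
for v in (140,160,180):
    c=X[v,:,2]; w=np.where((c>.022)&(c<.034))[0]; w=w[(w>120)&(w<380)]
    L=w[w<200];R=w[w>320];print(v,L.min(),L.max(),R.min(),R.max(),np.round(V[v,[L.min(),L.max(),R.min(),R.max()],1],1), np.round(V[v,200,0]))
print('plate front',np.round(V[177:184:2,256],1).tolist(), np.round(V[185,[213,216,296,299],:2],1).tolist(),'floor',np.nanmedian(X[140:160,180:220,2]))
```

```text
170 wall 117 124 [65.2 58.6] z 0.0276 div 199 204 [-19.8 -23.9] 0.0234269349731622
180 wall 116 123 [66.  59.6] z 0.0282 div 199 204 [-19.6 -23.4] 0.024137779784718316
200 wall 115 123 [66.8 59.5] z 0.0278 div 198 204 [-18.7 -23.8] 0.023783035930830976
310 wall 115 123 [66.7 59.2] z 0.0282 div 199 204 [-18.9 -24.2] 0.02397525482981472
330 wall 115 122 [66.5 60.3] z 0.0281 div 198 203 [-18.9 -22.9] 0.023790969719302474
140 140 148 352 361 [-113.  -105.4   94.1  101.9] 40.0
160 142 151 350 358 [-112.9 -105.5   93.5  100.4] 19.0
180 145 154 348 356 [-111.8 -104.9   93.7  100.6] -3.0
plate front [[33.1, -0.7, 19.2], [33.0, -0.8, 14.9], [32.3, -0.8, 13.0], [31.0, -0.8, 12.9]] [[29.8, -27.2], [29.8, -25.3], [29.6, 23.9], [29.5, 25.7]] floor 0.005947212423803472
```

Call:
{"api": "arm_command", "payload": {
  "commands": [
    {"translation":[0.4,0,0.3],"dr":[0,0,0],"jaw":1},
    {"translation":[0.37,0,0.7],"dr":[0,0,0],"jaw":1},
    {"translation":[0,0,0.9],"dr":[0,0,0],"jaw":1},
    {"translation":[0,0,0.9],"dr":[0,0,0],"jaw":1},
    {"translation":[0,0,0.7],"dr":[0,0,0],"jaw":1},
    {"translation":[0,0,0.4],"dr":[0,0,0],"jaw":1},
    {"translation":[0,0,0.3],"dr":[0,0,0],"jaw":1},
    {"translation":[0,0,0.1],"dr":[0,0,0],"jaw":1},
    {"translation":[0,0,0],"dr":[0,0,0],"jaw":1},
    {"translation":[0,0,0],"dr":[0,0,0],"jaw":1},
    {"translation":[0,0,0],"dr":[0,0,0],"jaw":1}
  ]
}}

```text
time_s: 23.1
position: [0.4023, -0.3518, 0.0435]
tcp_rot: [[-0.97, -0.243, 0.001], [-0.243, 0.97, -0.002], [-0.001, -0.002, -1.0]]
force: [0.7, -0.0, -4.3]
opening: 0.336
```

Call:
{"api": "arm_command", "payload": {
  "commands": [
    {"translation":[0.05,0,0.12],"dr":[0,0,0],"jaw":1},
    {"translation":[0,0,0.1],"dr":[0,0,0],"jaw":1},
    {"translation":[0,0,0.04],"dr":[0,0,0],"jaw":1},
    {"translation":[0,0,0],"dr":[0,0,0],"jaw":1},
    {"translation":[0,0,0],"dr":[0,0,0],"jaw":1}
  ]
}}

```text
time_s: 23.52
position: [0.4005, -0.3517, 0.0365]
tcp_rot: [[-0.97, -0.243, 0.0], [-0.243, 0.97, -0.0], [-0.0, -0.0, -1.0]]
force: [-1.2, 0.1, -0.4]
opening: 0.339
```

Force fell to near zero: the punch rests on the floor. Release.

Call:
{"api": "arm_command", "payload": {
  "commands": [
    {"translation":[0,0,0],"dr":[0,0,0],"jaw":0.35},
    {"translation":[0,0,0],"dr":[0,0,0],"jaw":0.35},
    {"translation":[0,0,0],"dr":[0,0,0],"jaw":0.35},
    {"translation":[0,0,0],"dr":[0,0,0],"jaw":0.35},
    {"translation":[0,0,0],"dr":[0,0,0],"jaw":0.35},
    {"translation":[0,0,-0.4],"dr":[0,0,0],"jaw":0.35},
    {"translation":[0,0,-0.8],"dr":[0,0,0],"jaw":0.35},
    {"translation":[0,0,-1],"dr":[0,0,0],"jaw":0},
    {"translation":[0,0,-1],"dr":[0,0,0],"jaw":0},
    {"translation":[0,0,-1],"dr":[0,0,0],"jaw":0},
    {"translation":[0,0,-0.6],"dr":[0,0,0],"jaw":0},
    {"translation":[0,0,0],"dr":[0,0,0],"jaw":0}
  ]
}}

```text
time_s: 24.52
position: [0.4021, -0.3534, 0.1601]
tcp_rot: [[-0.97, -0.244, 0.005], [-0.244, 0.97, -0.007], [-0.003, -0.008, -1.0]]
force: [1.1, -0.2, 0.5]
opening: 0.937
```

Run:
```python
from h import *
p,d,m,T=wshot('w10')
go(.462,.08,.18,175.8)
```

```text
pos [ 0.4014 -0.3525  0.1583] th0 -165.91 t 24.57 | az units 3.048 | shift units [-1.152 17.43  -0.867] | tilt deg [ 0.17 -0.23]
```

View pics/w10.png

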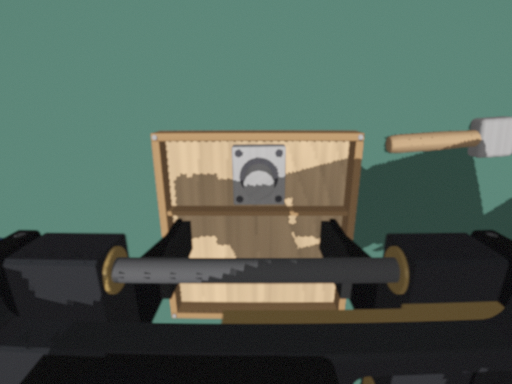

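Call:
{"api": "arm_command", "payload": {
  "commands": [
    {"translation":[0,0,-0.3],"dr":[0,0,0.8],"jaw":0},
    {"translation":[0,0,-0.3],"dr":[0,0,0.8],"jaw":0},
    {"translation":[0,0,-0.3],"dr":[0,0,0.8],"jaw":0},
    {"translation":[0,0,0],"dr":[0,0,0.65],"jaw":0},
    {"translation":[-0.06,0.7,0],"dr":[0,0,0],"jaw":0},
    {"translation":[-0.06,1,0],"dr":[0,0,0],"jaw":0},
    {"translation":[-0.06,1,0],"dr":[0,0,0],"jaw":0},
    {"translation":[-0.06,1,0],"dr":[0,0,0],"jaw":0},
    {"translation":[-0.06,1,0],"dr":[0,0,0],"jaw":0},
    {"translation":[-0.06,1,0],"dr":[0,0,0],"jaw":0},
    {"translation":[-0.06,1,0],"dr":[0,0,0],"jaw":0},
    {"translation":[-0.06,1,0],"dr":[0,0,0],"jaw":0}
  ]
}}

```text
time_s: 25.57
position: [0.4254, -0.1575, 0.1775]
tcp_rot: [[-0.997, 0.072, -0.003], [0.072, 0.997, 0.002], [0.003, 0.002, -1.0]]
force: [0.2, -0.6, 0.2]
opening: 1.0
```

Call:
{"api": "arm_command", "payload": {
  "commands": [
    {"translation":[-0.07,1,0],"dr":[0,0,0],"jaw":0},
    {"translation":[-0.07,1,0],"dr":[0,0,0],"jaw":0},
    {"translation":[-0.07,1,0],"dr":[0,0,0],"jaw":0},
    {"translation":[-0.07,1,0],"dr":[0,0,0],"jaw":0},
    {"translation":[-0.07,1,0],"dr":[0,0,0],"jaw":0},
    {"translation":[-0.07,1,0],"dr":[0,0,0],"jaw":0},
    {"translation":[-0.07,1,0],"dr":[0,0,0],"jaw":0},
    {"translation":[-0.07,1,0],"dr":[0,0,0],"jaw":0},
    {"translation":[-0.1,1.0,0],"dr":[0,0,0],"jaw":0},
    {"translation":[0,0.7,0],"dr":[0,0,0],"jaw":0},
    {"translation":[0,0,0],"dr":[0,0,0],"jaw":0},
    {"translation":[0,0,0],"dr":[0,0,0],"jaw":0}
  ]
}}

```text
time_s: 26.57
position: [0.4592, 0.0815, 0.1777]
tcp_rot: [[-0.998, 0.07, -0.003], [0.07, 0.998, -0.0], [0.003, -0.0, -1.0]]
force: [1.0, -0.8, -0.2]
opening: 0.999
```

Run:
```python
from h import *
p,d,m,T=wshot('w11')
go(.462,.08,.18,175.8)
```

```text
pos [0.4596 0.0807 0.1778] th0 175.91 t 26.62 | az units 0.019 | shift units [-0.097 -0.02  -0.088] | tilt deg [-0.14 -0.01]
```

View pics/w11.png

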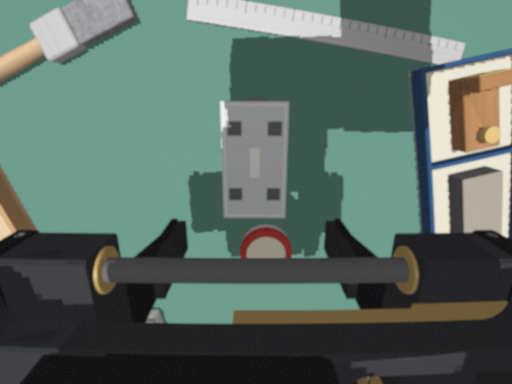

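```bash
cat >> h.py <<'E'
def recess(name,box,z,s=None,thr=.62):
    f=np.load(f'pics/{name}.npz');m=camera_model('wrist');s=s or read_state()
    u0,v0,u1,v1=box; g=cv2.cvtColor(f['p'],cv2.COLOR_RGB2GRAY)[v0:v1,u0:u1]
    k=(g<thr*np.median(g)).astype(np.uint8)
    n,l,st,c=cv2.connectedComponentsWithStats(k)
    out=[]
    for i in range(1,n):
        if 25<st[i,4]<600 and st[i,0]>0 and st[i,1]>0 and st[i,0]+st[i,2]<u1-u0 and st[i,1]+st[i,3]<v1-v0:
            uv=c[i]+[u0,v0]; q=((plane(m,[uv],z,f['T'])-s['position'])@s['tcp_rot'])[0]*1000
            out.append(q[:2]); print(st[i],np.round(uv,1),np.round(q[:2],1))
    return np.array(out)
E
python3 - <<'E'
from h import *
tool('w11',(205,90,305,230),.044,.057)
o=recess('w11',(222,104,288,216),.05)
print(o.mean(0))
E
```

```text
7659 z 0.0499 tool rect [ 0.0201 -0.0007  0.1222  0.0663  0.0897] world rect [ 0.4392  0.0814  0.1222  0.0663 -4.1757]
[  6  18  13  13 146] [234.6 128.4] [ 53.4 -20.1]
[ 47  18  12  13 150] [274.5 128.2] [53.6 19.1]
[  8  85  12  10 111] [235.1 193.5] [-13.7 -20.9]
[ 46  85  11  11 115] [273.1 193.7] [-13.9  18.9]
[19.88802759 -0.7195295 ]
```

Call:
{"api": "arm_command", "payload": {
  "commands": [
    {"translation":[0.4,-0.03,0.3],"dr":[0,0,0],"jaw":0},
    {"translation":[0.4,0,0.7],"dr":[0,0,0],"jaw":0},
    {"translation":[0,0,0.9],"dr":[0,0,0],"jaw":0},
    {"translation":[0,0,0.9],"dr":[0,0,0],"jaw":0},
    {"translation":[0,0,0.9],"dr":[0,0,0],"jaw":0},
    {"translation":[0,0,0.9],"dr":[0,0,0],"jaw":0},
    {"translation":[0,0,0.7],"dr":[0,0,0],"jaw":0},
    {"translation":[0,0,0.5],"dr":[0,0,0],"jaw":0},
    {"translation":[0,0,0.35],"dr":[0,0,0],"jaw":0},
    {"translation":[0,0,0],"dr":[0,0,0],"jaw":0},
    {"translation":[0,0,0],"dr":[0,0,0],"jaw":0},
    {"translation":[0,0,0],"dr":[0,0,0],"jaw":1}
  ]
}}

```text
time_s: 27.62
position: [0.4413, 0.0806, 0.0253]
tcp_rot: [[-0.997, 0.074, 0.001], [0.074, 0.997, -0.0], [-0.001, -0.0, -1.0]]
force: [0.2, -0.2, 0.2]
opening: 0.972
```

Call:
{"api": "arm_command", "payload": {
  "commands": [
    {"translation":[0,0,0],"dr":[0,0,0],"jaw":1},
    {"translation":[0,0,0],"dr":[0,0,0],"jaw":1},
    {"translation":[0,0,0],"dr":[0,0,0],"jaw":1},
    {"translation":[0,0,0],"dr":[0,0,0],"jaw":1},
    {"translation":[0,0,0],"dr":[0,0,0],"jaw":1},
    {"translation":[0,0,0],"dr":[0,0,0],"jaw":1},
    {"translation":[0,0,0],"dr":[0,0,0],"jaw":1}
  ]
}}

```text
time_s: 28.2
position: [0.4414, 0.081, 0.0254]
tcp_rot: [[-0.997, 0.073, 0.001], [0.073, 0.997, -0.0], [-0.001, 0.0, -1.0]]
force: [-0.3, -0.8, 6.3]
opening: 0.754
```

Call:
{"api": "arm_command", "payload": {
  "commands": [
    {"translation":[0,0,0],"dr":[0,0,0],"jaw":1},
    {"translation":[0,0,-0.2],"dr":[0,0,0],"jaw":1},
    {"translation":[0,0,-0.6],"dr":[0,0,0],"jaw":1},
    {"translation":[0,0,-1],"dr":[0,0,0],"jaw":1},
    {"translation":[0,0,-1],"dr":[0,0,0],"jaw":1},
    {"translation":[0,0,-1],"dr":[0,0,0.5],"jaw":1},
    {"translation":[0,0,-1],"dr":[0,0,1],"jaw":1},
    {"translation":[0,0,-0.2],"dr":[0,0,1],"jaw":1},
    {"translation":[0,0,0],"dr":[0,0,1],"jaw":1},
    {"translation":[0,0,0],"dr":[0,0,1],"jaw":1},
    {"translation":[0,0,0],"dr":[0,0,1],"jaw":1},
    {"translation":[0,0,0],"dr":[0,0,1],"jaw":1}
  ]
}}

```text
time_s: 29.2
position: [0.4401, 0.081, 0.1498]
tcp_rot: [[-0.725, 0.688, -0.001], [0.688, 0.725, 0.0], [0.001, -0.001, -1.0]]
force: [0.5, -0.6, -1.8]
opening: 0.757
```

Call:
{"api": "arm_command", "payload": {
  "commands": [
    {"translation":[0,0,0],"dr":[0,0,1],"jaw":1},
    {"translation":[0,0,0],"dr":[0,0,1],"jaw":1},
    {"translation":[0,0,0],"dr":[0,0,1],"jaw":1},
    {"translation":[0,0,0],"dr":[0,0,1],"jaw":1},
    {"translation":[0,0,0],"dr":[0,0,1],"jaw":1},
    {"translation":[0,0,0],"dr":[0,0,0.47],"jaw":1},
    {"translation":[0,0,0],"dr":[0,0,0],"jaw":1}
  ]
}}

```text
time_s: 29.78
position: [0.4402, 0.0811, 0.1496]
tcp_rot: [[-0.241, 0.971, -0.001], [0.971, 0.241, 0.0], [0.0, -0.001, -1.0]]
force: [-0.5, -0.2, -2.5]
opening: 0.756
```

Run:
```python
from h import *
s=read_state();print(s['joint_positions'],s['force'],s['opening'])
go(.5064,-.3287,.15,104)
```

```text
[-3.92527498e+00  2.46377179e+01  1.11539043e+02 -2.50801573e-04
  4.39059774e+01 -1.78494317e+01] [-0.49750063 -0.18145697 -2.49887714] 0.75646170164228
pos [0.4402 0.0811 0.1496] th0 103.92 t 29.78 | az units -0.013 | shift units [-1.6544e+01 -1.3950e+00 -1.6000e-02] | tilt deg [-0.08  0.01]
```

Call:
{"api": "arm_command", "payload": {
  "commands": [
    {"translation":[-0.54,-0.08,0],"dr":[0,0,0],"jaw":1},
    {"translation":[-1,-0.08,0],"dr":[0,0,0],"jaw":1},
    {"translation":[-1,-0.08,0],"dr":[0,0,0],"jaw":1},
    {"translation":[-1,-0.08,0],"dr":[0,0,0],"jaw":1},
    {"translation":[-1,-0.08,0],"dr":[0,0,0],"jaw":1},
    {"translation":[-1,-0.08,0],"dr":[0,0,0],"jaw":1},
    {"translation":[-1,-0.08,0],"dr":[0,0,0],"jaw":1},
    {"translation":[-1,-0.08,0],"dr":[0,0,0],"jaw":1},
    {"translation":[-1,-0.08,0],"dr":[0,0,0],"jaw":1},
    {"translation":[-1,-0.08,0],"dr":[0,0,0],"jaw":1},
    {"translation":[-1,-0.08,0],"dr":[0,0,0],"jaw":1},
    {"translation":[-1,-0.08,0],"dr":[0,0,0],"jaw":1}
  ]
}}

```text
time_s: 30.78
position: [0.4867, -0.2057, 0.1495]
tcp_rot: [[-0.243, 0.97, -0.001], [0.97, 0.243, 0.001], [0.001, -0.001, -1.0]]
force: [0.5, -0.4, -2.6]
opening: 0.756
```

Call:
{"api": "arm_command", "payload": {
  "commands": [
    {"translation":[-1,-0.08,0],"dr":[0,0,0],"jaw":1},
    {"translation":[-1,-0.08,0],"dr":[0,0,0],"jaw":1},
    {"translation":[-1,-0.08,0],"dr":[0,0,0],"jaw":1},
    {"translation":[-1,-0.08,0],"dr":[0,0,0],"jaw":1},
    {"translation":[-1,-0.12,0],"dr":[0,0,0],"jaw":1},
    {"translation":[0,0,0],"dr":[0,0,0],"jaw":1},
    {"translation":[0,0,0],"dr":[0,0,0],"jaw":1},
    {"translation":[0,0,0],"dr":[0,0,0],"jaw":1}
  ]
}}

```text
time_s: 31.45
position: [0.5058, -0.3277, 0.1491]
tcp_rot: [[-0.242, 0.97, -0.002], [0.97, 0.242, 0.002], [0.003, -0.001, -1.0]]
force: [0.2, -0.1, -2.6]
opening: 0.758
```

Run:
```python
from h import *
s=read_state();print(s['joint_positions'],s['force'],s['opening'])
go(.5064,-.3287,.0314,104)
p,d,m,T=wshot('w12')
```

```text
[-4.35618907e+01  3.43470363e+01  8.95498337e+01  2.24107993e-02
  5.62836911e+01 -5.75599835e+01] [ 0.22023855 -0.12023927 -2.56193374] 0.75802299843001
pos [ 0.5058 -0.3277  0.1491] th0 103.99 t 31.45 | az units -0.002 | shift units [-0.046  0.015  4.706] | tilt deg [-0.12  0.14]
```

View pics/w12.png

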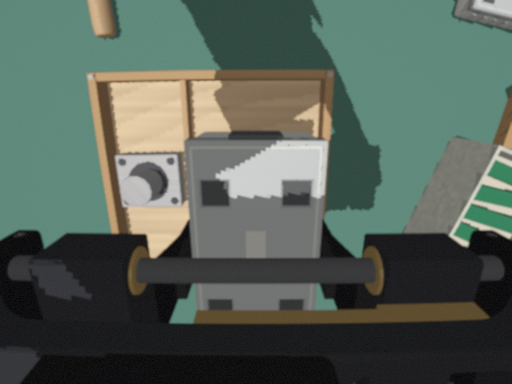

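Run:
```python
from h import *
f=np.load('pics/w12.npz');m=camera_model('wrist');s=read_state();T=f['T']
X=cloud(m,f['d'],T);V=(X-s['position'])@s['tcp_rot']*1000
for v in (90,105,120):
    w=np.where((X[v,:,2]>.019)&(X[v,:,2]<.034))[0]; w=w[(w>85)&(w<345)]; print(v,w.tolist(),np.round(V[v,w,1],0).tolist())
w=np.where(X[60:100,250,2]>.02)[0]+60;print(w,np.round(V[w,250,0],1),np.round(V[110,250],1))
# lid
Q,_=obj(V,(180,125,335,225),-27.5,-21);print('lid',rectxy(Q/1000),np.median(Q[:,2]), np.percentile(Q[:,0],99.5))
o=recess('w12',(192,142,324,225),s['position'][2]+.025)
```

```text
90 [89, 90, 91, 92, 93, 94, 95, 96, 97, 98, 99, 100, 181, 182, 183, 184, 185, 186, 322, 323, 324, 325, 326, 327, 328, 329, 330, 331, 332] [-155.0, -154.0, -153.0, -152.0, -151.0, -149.0, -149.0, -148.0, -147.0, -148.0, -147.0, -147.0, -68.0, -67.0, -67.0, -66.0, -64.0, -64.0, 65.0, 65.0, 66.0, 66.0, 67.0, 68.0, 69.0, 70.0, 71.0, 72.0, 73.0]
105 [91, 92, 93, 94, 95, 96, 97, 98, 99, 100, 101, 102, 181, 182, 183, 184, 185, 186, 322, 323, 324, 325, 326, 327, 328, 329, 330, 331] [-154.0, -154.0, -152.0, -152.0, -151.0, -149.0, -148.0, -148.0, -147.0, -147.0, -147.0, -146.0, -69.0, -69.0, -67.0, -67.0, -65.0, -65.0, 65.0, 65.0, 66.0, 67.0, 68.0, 69.0, 70.0, 71.0, 71.0, 72.0]
120 [94, 95, 96, 97, 98, 99, 100, 101, 102, 103, 104, 105, 182, 183, 184, 185, 186, 187, 188, 321, 322, 323, 324, 325, 326, 327, 328, 329, 330] [-154.0, -153.0, -152.0, -151.0, -150.0, -149.0, -148.0, -148.0, -147.0, -148.0, -147.0, -147.0, -69.0, -69.0, -67.0, -66.0, -65.0, -65.0, -64.0, 66.0, 66.0, 66.0, 67.0, 68.0, 69.0, 70.0, 70.0, 72.0, 73.0]
[70 71 72 73 74 75 76 77 78 79] [106.8 105.9 105.1 104.1 103.4 102.5 101.7 100.7  99.9  99.1] [ 70.8  -3.8 143.6]
lid [4.24000e-02 1.50000e-03 6.67000e-02 4.48000e-02 8.98456e+01] -24.46640291310339 63.40809029403014
[  9  39  28  25 589] [213.7 193.3] [ 36.9 -18.4]
[ 91  51  27  12 281] [296.1 199. ] [34.  21.3]
```

Call:
{"api": "arm_command", "payload": {
  "commands": [
    {"translation":[0,0,0.4],"dr":[0,0,0],"jaw":1},
    {"translation":[0,0,0.8],"dr":[0,0,0],"jaw":1},
    {"translation":[0,0,0.9],"dr":[0,0,0],"jaw":1},
    {"translation":[0,0,0.9],"dr":[0,0,0],"jaw":1},
    {"translation":[0,0,0.7],"dr":[0,0,0],"jaw":1},
    {"translation":[0,0,0.4],"dr":[0,0,0],"jaw":1},
    {"translation":[0,0,0.3],"dr":[0,0,0],"jaw":1},
    {"translation":[0,0,0.1],"dr":[0,0,0],"jaw":1},
    {"translation":[0,0,0],"dr":[0,0,0],"jaw":1},
    {"translation":[0,0,0],"dr":[0,0,0],"jaw":1},
    {"translation":[0,0,0],"dr":[0,0,0],"jaw":1}
  ]
}}

```text
time_s: 32.42
position: [0.5074, -0.3293, 0.0384]
tcp_rot: [[-0.241, 0.97, 0.002], [0.97, 0.241, -0.002], [-0.002, 0.001, -1.0]]
force: [-0.3, -0.1, -2.2]
opening: 0.753
```

Call:
{"api": "arm_command", "payload": {
  "commands": [
    {"translation":[0,0,0.12],"dr":[0,0,0],"jaw":1},
    {"translation":[0,0,0.1],"dr":[0,0,0],"jaw":1},
    {"translation":[0,0,0.04],"dr":[0,0,0],"jaw":1},
    {"translation":[0,0,0],"dr":[0,0,0],"jaw":1},
    {"translation":[0,0,0],"dr":[0,0,0],"jaw":1}
  ]
}}

```text
time_s: 32.83
position: [0.5069, -0.329, 0.0314]
tcp_rot: [[-0.241, 0.97, 0.0], [0.97, 0.241, -0.001], [-0.001, 0.0, -1.0]]
force: [-1.1, 1.1, 3.3]
opening: 0.757
```

Call:
{"api": "arm_command", "payload": {
  "commands": [
    {"translation":[0,0,0],"dr":[0,0,0],"jaw":0.12},
    {"translation":[0,0,0],"dr":[0,0,0],"jaw":0.12},
    {"translation":[0,0,0],"dr":[0,0,0],"jaw":0.12},
    {"translation":[0,0,0],"dr":[0,0,0],"jaw":0.12},
    {"translation":[0,0,-0.3],"dr":[0,0,0],"jaw":0.12},
    {"translation":[0,0,-0.7],"dr":[0,0,0],"jaw":0.12},
    {"translation":[0,0,-1],"dr":[0,0,0],"jaw":0},
    {"translation":[-0.2,0,-1],"dr":[0,0,0],"jaw":0},
    {"translation":[-0.4,0,-1],"dr":[0,0,0],"jaw":0},
    {"translation":[-0.4,0,-1],"dr":[0,0,0],"jaw":0},
    {"translation":[0,0,-1],"dr":[0,0,0],"jaw":0},
    {"translation":[0,0,0],"dr":[0,0,0],"jaw":0}
  ]
}}

```text
time_s: 33.83
position: [0.5155, -0.3561, 0.187]
tcp_rot: [[-0.241, 0.971, 0.008], [0.971, 0.241, -0.008], [-0.01, 0.006, -1.0]]
force: [0.3, 0.0, 0.3]
opening: 1.0
```

Call:
{"api": "arm_command", "payload": {
  "commands": [
    {"translation":[0,0,0],"dr":[0,0,0],"jaw":0},
    {"translation":[0,0,0],"dr":[0,0,0],"jaw":0}
  ]
}}

```text
time_s: 34.0
position: [0.5122, -0.3524, 0.1805]
tcp_rot: [[-0.241, 0.97, -0.001], [0.97, 0.241, 0.001], [0.001, -0.001, -1.0]]
force: [-0.6, 0.2, -0.5]
opening: 0.999
```

Run:
```python
from h import *
p,d,m,T=wshot('w13')
go(.712,-.09,.165,187)
```

```text
pos [ 0.5119 -0.352   0.1797] th0 103.97 t 34.05 | az units -13.838 | shift units [-9.221  9.427  0.588] | tilt deg [-0.12  0.12]
```

View pics/w13.png

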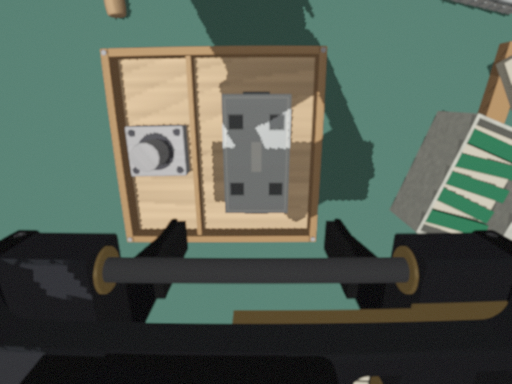

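```bash
cat >> h.py <<'E'
def recw(name,z,uvs,half=9):
    """refine each recess near uv: local dark blob by Otsu; world xy on plane z"""
    f=np.load(f'pics/{name}.npz');m=camera_model('wrist');g=cv2.cvtColor(f['p'],cv2.COLOR_RGB2GRAY)
    o=[]
    for u,v in uvs:
        w=g[v-half:v+half+1,u-half:u+half+1]
        t,k=cv2.threshold(w,0,1,cv2.THRESH_BINARY_INV+cv2.THRESH_OTSU)
        n,l,st,c=cv2.connectedComponentsWithStats(k); i=l[half,half] or 1+np.argmax(st[1:,4])
        uv=c[i]+[u-half,v-half]; bb=st[i]; uvb=[bb[0]+(bb[2]-1)/2+u-half,bb[1]+(bb[3]-1)/2+v-half]
        q=plane(m,[uvb],z,f['T'])[0]; o.append(q[:2]); print('thr',t,bb,np.round(uv,1),uvb,np.round(q,4))
    return np.array(o)
E
python3 - <<'E'
from h import *
Q=tool('w13',(210,85,305,225),.05,.062)
o=recw('w13',.056,[(236,122),(277,122),(237,189),(276,189)])
print('mean',o.mean(0)); a=o[:2].mean(0)-o[2:].mean(0); print('ang',np.degrees(np.arctan2(a[1],a[0])),np.linalg.norm(a),'w',np.linalg.norm(o[0]-o[1]),np.linalg.norm(o[2]-o[3]))
E
```

```text
7930 z 0.0559 tool rect [0.0257 0.0026 0.1239 0.0665 0.085 ] world rect [ 5.08000e-01 -3.26200e-01  1.23900e-01  6.65000e-02 -7.61193e+01]
thr 81.0 [  2   2  14  14 195] [235.5 121.5] [np.float64(235.5), np.float64(121.5)] [ 0.4805 -0.2973  0.056 ]
thr 142.0 [  0   0  16  16 240] [275.8 120.3] [np.float64(275.5), np.float64(120.5)] [ 0.5176 -0.2871  0.056 ]
thr 81.0 [  2   3  14  12 157] [236.8 188.5] [np.float64(236.5), np.float64(188.5)] [ 0.4965 -0.3628  0.056 ]
thr 81.0 [  2   3  13  12 155] [275.  188.5] [np.float64(275.0), np.float64(188.5)] [ 0.5349 -0.3533  0.056 ]
mean [ 0.50739165 -0.32510782]
ang 104.16279606868274 0.06791549730995354 w 0.03847700639225905 0.03961416816671876
```

Call:
{"api": "arm_command", "payload": {
  "commands": [
    {"translation":[0,0,0],"dr":[0,0,-0.84],"jaw":0},
    {"translation":[0,0,0],"dr":[0,0,-1],"jaw":0},
    {"translation":[0,0,0],"dr":[0,0,-1],"jaw":0},
    {"translation":[0,0,0],"dr":[0,0,-1],"jaw":0},
    {"translation":[0,0,0],"dr":[0,0,-1],"jaw":0},
    {"translation":[0,0,0],"dr":[0,0,-1],"jaw":0},
    {"translation":[0,0,0],"dr":[0,0,-1],"jaw":0},
    {"translation":[0,0,0],"dr":[0,0,-1],"jaw":0},
    {"translation":[0,0,0],"dr":[0,0,-1],"jaw":0},
    {"translation":[0,0,0],"dr":[0,0,-1],"jaw":0},
    {"translation":[0,0,0],"dr":[0,0,-1],"jaw":0},
    {"translation":[0,0,0],"dr":[0,0,-1],"jaw":0}
  ]
}}

```text
time_s: 35.05
position: [0.5119, -0.352, 0.1788]
tcp_rot: [[-0.997, 0.082, -0.003], [0.082, 0.997, 0.003], [0.003, 0.003, -1.0]]
force: [-0.7, 0.4, 0.2]
opening: 1.005
```

Call:
{"api": "arm_command", "payload": {
  "commands": [
    {"translation":[0,0,0],"dr":[0,0,-1],"jaw":0},
    {"translation":[0,0,0],"dr":[0,0,-1],"jaw":0},
    {"translation":[-0.9,0.94,0],"dr":[0,0,0],"jaw":0},
    {"translation":[-0.9,0.94,0],"dr":[0,0,0],"jaw":0},
    {"translation":[-0.9,0.94,0],"dr":[0,0,0],"jaw":0},
    {"translation":[-0.9,0.94,0],"dr":[0,0,0],"jaw":0},
    {"translation":[-0.9,0.94,0],"dr":[0,0,0],"jaw":0},
    {"translation":[-0.9,0.94,0],"dr":[0,0,0],"jaw":0},
    {"translation":[-0.9,0.94,0],"dr":[0,0,0],"jaw":0},
    {"translation":[-0.9,0.94,0],"dr":[0,0,0],"jaw":0},
    {"translation":[-0.9,0.94,0],"dr":[0,0,0],"jaw":0},
    {"translation":[-0.9,0.94,0.3],"dr":[0,0,0],"jaw":0}
  ]
}}

```text
time_s: 36.05
position: [0.7081, -0.0906, 0.1726]
tcp_rot: [[-0.992, -0.122, -0.001], [-0.122, 0.992, 0.0], [0.001, 0.0, -1.0]]
force: [0.2, -0.6, -0.5]
opening: 0.999
```

Call:
{"api": "arm_command", "payload": {
  "commands": [
    {"translation":[0,0,0],"dr":[0,0,0],"jaw":0},
    {"translation":[0,0,0],"dr":[0,0,0],"jaw":0},
    {"translation":[0,0,0],"dr":[0,0,0],"jaw":0}
  ]
}}

```text
time_s: 36.3
position: [0.7062, -0.092, 0.1714]
tcp_rot: [[-0.992, -0.123, -0.004], [-0.123, 0.992, 0.0], [0.004, 0.001, -1.0]]
force: [-0.5, -0.7, -0.3]
opening: 0.999
```

Run:
```python
from h import *
p,d,m,T=wshot('w14')
go(.712,-.09,.165,187)
```

```text
pos [ 0.7063 -0.0928  0.172 ] th0 -173.02 t 36.35 | az units -0.003 | shift units [-0.239  0.085  0.28 ] | tilt deg [-0.16  0.01]
```

View pics/w14.png

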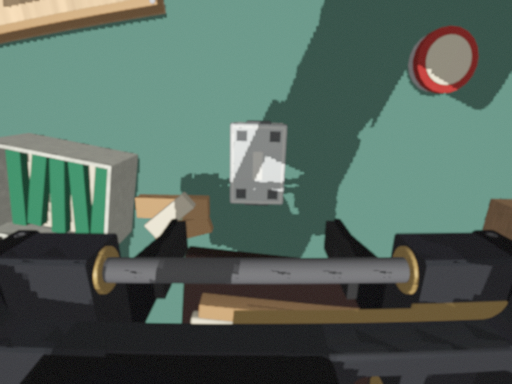

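Run:
```python
from h import *
Q=tool('w14',(218,110,300,215),.028,.042)
f=np.load('pics/w14.npz');m=camera_model('wrist');s=read_state();T=f['T'];p=s['position'];R=s['tcp_rot']
o=recw('w14',.034,[(241,136),(275,137),(240,194),(272,195)],half=7)
V=(np.c_[o,[.034]*4]-p)@R*1000; print(np.round(V,1).tolist(),V.mean(0))
X=cloud(m,f['d'],T)-p; V=X@R*1000; k=(V[...,2]<p[2]*1000-6)&(V[...,1]<-35)&(V[...,1]>-95)&(V[...,0]>-40)&(V[...,0]<60)
k[230:]=0
print(k.sum(), np.percentile(V[k],[1,50,99],axis=0).round(0).tolist())
```

```text
4505 z 0.0340 tool rect [0.0144 0.0023 0.0905 0.0582 1.3423] world rect [ 0.6914 -0.0923  0.0905  0.0582  5.6368]
thr 177.0 [ 3  2 10 10 99] [241.5 135.5] [np.float64(241.5), np.float64(135.5)] [ 0.6629 -0.1123  0.034 ]
thr 98.0 [  2   2  11  10 101] [274.6 136.5] [np.float64(275.0), np.float64(136.5)] [ 0.6597 -0.0782  0.034 ]
thr 99.0 [ 3  2 10  9 90] [240.5 193. ] [np.float64(240.5), np.float64(193.0)] [ 0.7243 -0.1067  0.034 ]
thr 103.0 [ 2  2 11  9 84] [271.5 194.3] [np.float64(272.0), np.float64(194.0)] [ 0.7212 -0.0727  0.034 ]
[[45.1, -14.1, 138.1], [44.1, 20.1, 138.1], [-16.5, -16.0, 137.9], [-17.6, 18.1, 138.0]] [ 13.77355452   2.03718803 138.04218007]
705 [[-40.0, -94.0, -6.0], [-30.0, -71.0, 143.0], [9.0, -43.0, 164.0]]
```

Run:
```python
from h import *
f=np.load('pics/w14.npz');m=camera_model('wrist');s=read_state();T=f['T'];p=s['position'];R=s['tcp_rot']
X=cloud(m,f['d'],T); V=(X-p)@R*1000
g=f['p']
k=(X[...,2]>.006)&(X[...,2]<.06); k[235:]=0
for x0 in range(-30,30,5):
    kk=k&(V[...,0]>=x0)&(V[...,0]<x0+5)&(V[...,1]>-110)&(V[...,1]<-29)
    if kk.sum()>3: print(x0,kk.sum(),'y',V[kk][:,1].min().round(),V[kk][:,1].max().round(),'z',X[kk][:,2].max().round(3))
```

```text
-30 198 y -110.0 -57.0 z 0.031
-25 50 y -88.0 -77.0 z 0.03
```

Call:
{"api": "arm_command", "payload": {
  "commands": [
    {"translation":[0,0,0.3],"dr":[0,0,0.25],"jaw":0},
    {"translation":[0.28,0.07,0.7],"dr":[0,0,0],"jaw":0},
    {"translation":[0.28,0,0.9],"dr":[0,0,0],"jaw":0},
    {"translation":[0,0,0.9],"dr":[0,0,0],"jaw":0},
    {"translation":[0,0,0.9],"dr":[0,0,0],"jaw":0},
    {"translation":[0,0,0.9],"dr":[0,0,0],"jaw":0},
    {"translation":[0,0,0.7],"dr":[0,0,0],"jaw":0},
    {"translation":[0,0,0.5],"dr":[0,0,0],"jaw":0},
    {"translation":[0,0,0.3],"dr":[0,0,0],"jaw":0},
    {"translation":[0,0,0],"dr":[0,0,0],"jaw":0},
    {"translation":[0,0,0],"dr":[0,0,0],"jaw":0}
  ]
}}

```text
time_s: 37.27
position: [0.6935, -0.0926, 0.0211]
tcp_rot: [[-0.995, -0.095, 0.0], [-0.095, 0.995, -0.0], [-0.0, -0.0, -1.0]]
force: [-0.7, -0.5, 0.1]
opening: 1.0
```

Call:
{"api": "arm_command", "payload": {
  "commands": [
    {"translation":[0.05,0,0.1],"dr":[0,0,0],"jaw":0},
    {"translation":[0,0,0],"dr":[0,0,0],"jaw":0.2},
    {"translation":[0,0,0],"dr":[0,0,0],"jaw":1},
    {"translation":[0,0,0],"dr":[0,0,0],"jaw":1},
    {"translation":[0,0,0],"dr":[0,0,0],"jaw":1},
    {"translation":[0,0,0],"dr":[0,0,0],"jaw":1},
    {"translation":[0,0,0],"dr":[0,0,0],"jaw":1},
    {"translation":[0,0,0],"dr":[0,0,0],"jaw":1},
    {"translation":[0,0,0],"dr":[0,0,0],"jaw":1},
    {"translation":[0,0,0],"dr":[0,0,0],"jaw":1},
    {"translation":[0,0,0],"dr":[0,0,0],"jaw":1}
  ]
}}

```text
time_s: 38.18
position: [0.6923, -0.092, 0.0186]
tcp_rot: [[-0.995, -0.096, 0.0], [-0.096, 0.995, 0.0], [-0.0, 0.0, -1.0]]
force: [0.6, -0.2, 1.6]
opening: 0.663
```

Call:
{"api": "arm_command", "payload": {
  "commands": [
    {"translation":[0,0,-0.2],"dr":[0,0,0],"jaw":1},
    {"translation":[0,0,-0.6],"dr":[0,0,0],"jaw":1},
    {"translation":[0,0,-1],"dr":[0,0,0],"jaw":1},
    {"translation":[0,0,-1],"dr":[0,0,0],"jaw":1},
    {"translation":[0,0,-1],"dr":[0,0,0.58],"jaw":1},
    {"translation":[0,0,-1],"dr":[0,0,1],"jaw":1},
    {"translation":[0,0,-1],"dr":[0,0,1],"jaw":1},
    {"translation":[0,0,-0.5],"dr":[0,0,1],"jaw":1},
    {"translation":[0,0,0],"dr":[0,0,1],"jaw":1},
    {"translation":[0,0,0],"dr":[0,0,1],"jaw":1},
    {"translation":[0,0,0],"dr":[0,0,1],"jaw":1},
    {"translation":[0,0,0],"dr":[0,0,1],"jaw":1}
  ]
}}

```text
time_s: 39.18
position: [0.6919, -0.0921, 0.177]
tcp_rot: [[-0.763, 0.646, 0.0], [0.646, 0.763, -0.0], [-0.001, 0.0, -1.0]]
force: [-0.3, -0.3, -0.6]
opening: 0.664
```

Call:
{"api": "arm_command", "payload": {
  "commands": [
    {"translation":[0,0,0],"dr":[0,0,1],"jaw":1},
    {"translation":[0,0,0],"dr":[0,0,1],"jaw":1},
    {"translation":[0,0,0],"dr":[0,0,1],"jaw":1},
    {"translation":[0,0,0],"dr":[0,0,1],"jaw":1},
    {"translation":[0,0,0],"dr":[0,0,1],"jaw":1},
    {"translation":[0,0,0],"dr":[0,0,1],"jaw":1},
    {"translation":[0,0,0],"dr":[0,0,0],"jaw":1},
    {"translation":[0,0,0],"dr":[0,0,0],"jaw":1}
  ]
}}

```text
time_s: 39.85
position: [0.692, -0.0921, 0.1765]
tcp_rot: [[-0.245, 0.97, 0.0], [0.97, 0.245, -0.0], [-0.0, 0.0, -1.0]]
force: [0.1, 0.1, -1.4]
opening: 0.664
```

Run:
```python
from h import *
s=read_state();print(s['force'],s['opening'])
go(.5078,-.3255,.16,104)
p,d,m,T=wshot('w15')
```

```text
[ 0.09574065  0.11007422 -1.3983155 ] 0.6640843702993797
pos [ 0.692  -0.0921  0.1765] th0 104.18 t 39.85 | az units 0.029 | shift units [-7.275 -9.407  0.659] | tilt deg [ 0.01 -0.01]
```

View pics/w15.png

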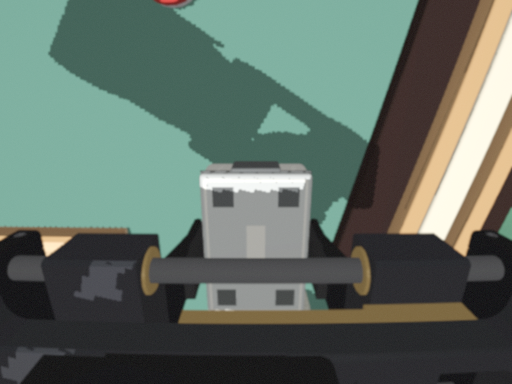

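Run:
```python
from h import *
f=np.load('pics/w15.npz');m=camera_model('wrist');s=read_state();T=f['T'];p=s['position'];R=s['tcp_rot']
V=(cloud(m,f['d'],T)-p)@R*1000
print('lid z',np.nanmedian(V[200:225,238:270,2]))
z=p[2]+.0154
o=recw('w15',z,[(223,197),(289,197),(226,297),(284,297)],half=12)
W=(np.c_[o,[z]*4]-p)@R*1000; print(np.round(W[:,:2],1).tolist(),W.mean(0))
# lid front edge
for u in (225,256,285):
    c=V[150:200,u]; k=np.where(c[:,2]<-13)[0]; print(u,k.min()+150,np.round(c[k.min():k.min()+3],1).tolist())
```

```text
lid z -15.537526704171517
thr 132.0 [  1   4  22  19 381] [222.6 198.6] [np.float64(222.5), np.float64(198.0)] [ 0.6694 -0.0653  0.1917]
thr 131.0 [  1   4  22  19 393] [288.4 198.2] [np.float64(288.5), np.float64(198.0)] [ 0.7026 -0.0569  0.1917]
thr 112.0 [  3   5  19  15 272] [226.4 297. ] [np.float64(226.0), np.float64(297.0)] [ 0.6842 -0.1249  0.1917]
thr 105.0 [  4   5  18  15 268] [284.5 297. ] [np.float64(284.5), np.float64(297.0)] [ 0.7175 -0.1165  0.1917]
[[31.6, -15.3], [31.5, 18.9], [-29.8, -15.5], [-29.9, 18.8]] [  0.85148169   1.69940798 -15.39998441]
225 173 [[44.4, -13.8, -13.6], [44.3, -13.7, -15.0], [43.6, -13.7, -14.5]]
256 173 [[44.5, 2.0, -14.0], [44.1, 2.0, -14.2], [43.8, 2.0, -15.2]]
285 174 [[43.8, 16.9, -13.1], [43.5, 16.8, -14.1], [43.1, 16.8, -14.7]]
```

Run:
```python
from h import *
p=np.load('pics/w15.npz')['p'];q=np.load('pics/w13.npz')['p']
save('c15',cv2.resize(p[150:320,180:340],None,fx=3.5,fy=3.5,interpolation=cv2.INTER_NEAREST))
save('c13',cv2.resize(q[85:225,205:310],None,fx=4,fy=4,interpolation=cv2.INTER_NEAREST))
```

```text
(no output)
```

View pics/c15.png

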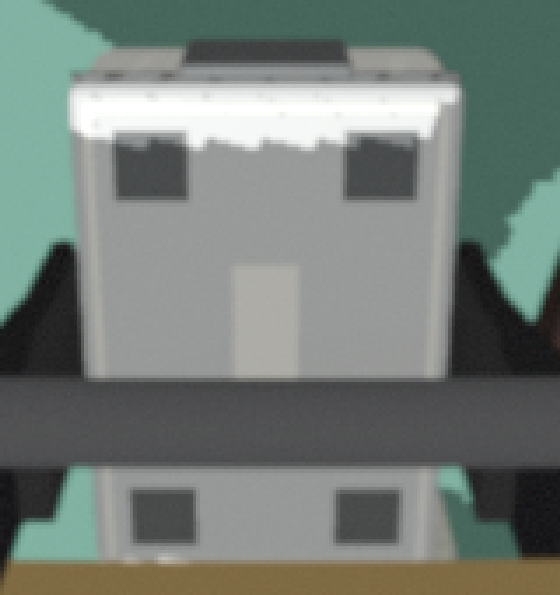

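View pics/c13.png

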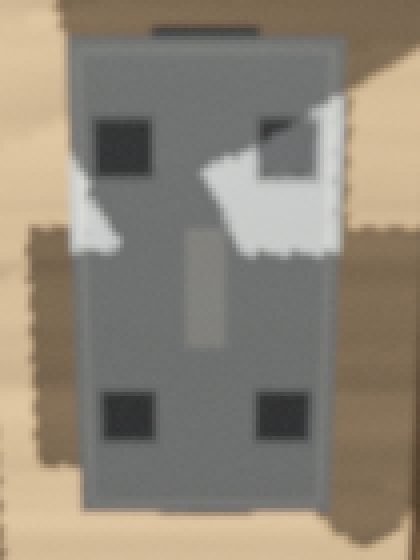

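Run:
```python
from h import *
m=camera_model('wrist')
p=np.load('pics/w12.npz')['p']; save('c12',cv2.resize(p[125:320,175:340],None,fx=3,fy=3,interpolation=cv2.INTER_NEAREST))
def inv(T): # TCP pose from camera pose
    return T@np.linalg.inv(np.array(m['mount']))
for n,uv,off in (('w12',[(214,193),(296,193)],.0245),):
    f=np.load(f'pics/{n}.npz'); P0=inv(f['T']); z=P0[2,3]+off
    o=recw(n,z,uv,half=17); W=(np.c_[o,[z]*len(o)]-P0[:3,3])@P0[:3,:3]*1000; print(n,np.round(W[:,:2],1).tolist())
    V=(cloud(m,f['d'],f['T'])-P0[:3,3])@P0[:3,:3]*1000
    for u in (205,256,305):
        c=V[125:175,u]; k=np.where(c[:,2]<-23)[0]; print(u,k.min()+125,np.round(c[k.min():k.min()+3],1).tolist())
f=np.load('pics/w13.npz'); P0=inv(f['T'])
W=lambda uv:np.round((plane(m,uv,.056,f['T'])-P0[:3,3])@P0[:3,:3]*1000,1)[:,:2].tolist()
print('w13 edges',W([[256,94.3],[256,211.8]]),'rec',W([[235.5,121.9],[276.6,122],[236.8,188.5],[275.6,188.5]]))
print('release TCP in w13', np.round((np.array([.5069,-.329,0])-P0[:3,3])@P0[:3,:3]*1000,1))
```

```text
thr 95.0 [  3   4  30  27 711] [213.5 193.6] [np.float64(214.5), np.float64(193.0)] [ 0.4794 -0.2959  0.1736]
thr 135.0 [  0   5  35  30 938] [296.2 196.3] [np.float64(296.0), np.float64(195.5)] [ 0.5179 -0.2877  0.1736]
w12 [[37.3, -18.0], [36.0, 21.4]]
205 140 [[62.7, -21.3, -24.2], [62.3, -21.2, -24.8], [61.8, -21.3, -24.4]]
256 140 [[62.7, 2.0, -24.7], [62.3, 2.0, -24.8], [61.9, 2.0, -25.6]]
305 140 [[62.8, 24.3, -25.1], [62.2, 24.4, -24.5], [61.7, 24.5, -24.3]]
w13 edges [[86.0, 2.4], [-32.2, 2.4]] rec [[60.6, -17.4], [60.5, 22.2], [-6.5, -17.4], [-6.5, 22.5]]
release TCP in w13 [ 23.7   0.6 180.5]
```

View pics/c12.png

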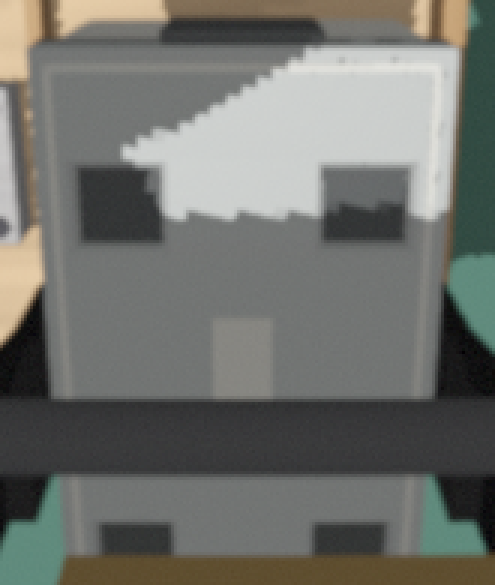

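Run:
```python
from h import *
go(.5064,-.3271,.13,103.97)
```

```text
pos [ 0.692  -0.0921  0.1763] th0 104.16 t 39.90 | az units 0.032 | shift units [-7.328 -9.473  1.853] | tilt deg [ 0.01 -0.01]
```

Call:
{"api": "arm_command", "payload": {
  "commands": [
    {"translation":[-0.33,-0.47,0],"dr":[0,0,0.032],"jaw":1},
    {"translation":[-0.7,-0.9,0],"dr":[0,0,0],"jaw":1},
    {"translation":[-0.7,-0.9,0],"dr":[0,0,0],"jaw":1},
    {"translation":[-0.7,-0.9,0],"dr":[0,0,0],"jaw":1},
    {"translation":[-0.7,-0.9,0],"dr":[0,0,0],"jaw":1},
    {"translation":[-0.7,-0.9,0],"dr":[0,0,0],"jaw":1},
    {"translation":[-0.7,-0.9,0],"dr":[0,0,0],"jaw":1},
    {"translation":[-0.7,-0.9,0.3],"dr":[0,0,0],"jaw":1},
    {"translation":[-0.7,-0.9,0.5],"dr":[0,0,0],"jaw":1},
    {"translation":[-0.7,-0.9,0.5],"dr":[0,0,0],"jaw":1},
    {"translation":[-0.7,-0.9,0.5],"dr":[0,0,0],"jaw":1},
    {"translation":[0,0,0],"dr":[0,0,0],"jaw":1}
  ]
}}

```text
time_s: 40.9
position: [0.501, -0.3303, 0.1288]
tcp_rot: [[-0.236, 0.972, -0.005], [0.972, 0.236, 0.001], [0.002, -0.005, -1.0]]
force: [-0.3, 1.4, -1.6]
opening: 0.667
```

Call:
{"api": "arm_command", "payload": {
  "commands": [
    {"translation":[0,0,0],"dr":[0,0,0],"jaw":1},
    {"translation":[0,0,0.4],"dr":[0,0,0],"jaw":1},
    {"translation":[0,0,0.5],"dr":[0,0,0],"jaw":1},
    {"translation":[0,0,0.4],"dr":[0,0,0],"jaw":1},
    {"translation":[0,0,0.2],"dr":[0,0,0],"jaw":1},
    {"translation":[0,0,0],"dr":[0,0,0],"jaw":1},
    {"translation":[0,0,0],"dr":[0,0,0],"jaw":1},
    {"translation":[0,0,0],"dr":[0,0,0],"jaw":1},
    {"translation":[0,0,0],"dr":[0,0,0],"jaw":1}
  ]
}}

```text
time_s: 41.65
position: [0.5066, -0.3268, 0.0939]
tcp_rot: [[-0.24, 0.971, 0.001], [0.971, 0.24, -0.001], [-0.001, 0.001, -1.0]]
force: [0.3, 0.8, -1.4]
opening: 0.667
```

Run:
```python
from h import *
go(.5064,-.3271,.0706,103.97)
p,d,m,T=wshot('w16')
go(.5064,-.3271,.0706,103.97)
```

```text
pos [ 0.5066 -0.3268  0.0939] th0 103.86 t 41.65 | az units -0.018 | shift units [-0.01  -0.012  0.932] | tilt deg [ 0.06 -0.05]
pos [ 0.5065 -0.3269  0.0939] th0 103.85 t 41.70 | az units -0.020 | shift units [-0.008 -0.008  0.933] | tilt deg [ 0.06 -0.05]
```

View pics/w16.png

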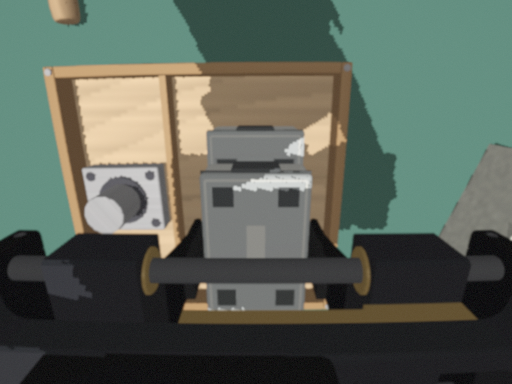

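Run:
```python
from h import *
m=camera_model('wrist');f=np.load('pics/w16.npz');s=read_state();p=s['position'];R=s['tcp_rot']
V=(cloud(m,f['d'],f['T'])-p)@R*1000
zl=-(.056-p[2])*1000
Q=V[120:165,195:320]; k=(abs(Q[...,2]-zl)<5); k[:, :]&=True
q=Q[k]; print('large lid z',zl,'n',len(q),'x max',np.percentile(q[:,0],[98,99.5]),'y',np.percentile(q[:,1],[1,99]))
q2=V[135:155,195:320]; k2=abs(q2[...,2]-zl)<5
for r in (0,10,19):
    y=q2[r][k2[r]][:,1]; print('y edges',y.min(),y.max(),(y.min()+y.max())/2)
for u in (225,256,285):
    c=V[120:140,u];kk=np.where(abs(c[:,2]-zl)<3)[0];print('front',u,kk.min()+120,c[kk.min()].round(1))
    c=V[160:200,u]; kk=np.where(c[:,2]<-13)[0]; print('small front',c[kk.min()].round(1))
r=V[185,190:325]; kk=r[:,2]<-12; print('small y',r[kk][:,1].min(),r[kk][:,1].max())
g=f['p'][118:170,195:320]; save('c16',cv2.resize(g,None,fx=6,fy=6,interpolation=cv2.INTER_NEAREST))
```

```text
large lid z 37.91962982278452 n 3217 x max [62.20727944 62.88390445] y [-30.90507257  33.91729562]
y edges -31.47883110207922 34.537641228358176 1.5294050631394782
y edges -31.093136383256873 34.04770766712564 1.477285641934385
y edges -31.357626277757884 33.78958255353914 1.2159781378906285
front 225 131 [ 60.6 -18.5  38.1]
small front [ 44.6 -13.7 -13.7]
front 256 130 [61.   2.3 40.2]
small front [ 44.1   2.2 -14.1]
front 285 131 [60.6 21.6 37.3]
small front [ 44.5  17.  -13.6]
small y -26.417580519793606 30.254378829989648
```

View pics/c16.png

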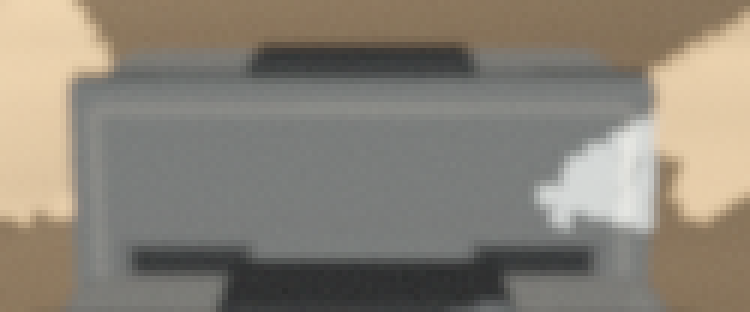

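Run:
```python
from h import *
m=camera_model('wrist');f=np.load('pics/w16.npz');s=read_state();p=s['position'];R=s['tcp_rot']
print(np.round((plane(m,[[216.5,158.8],[293.2,158.8],[256,130.3]],.056,f['T'])-p)@R*1000,1)[:,:2].tolist())
z=p[2]+.0154
o=recw('w16',z,[(223,197),(289,197),(226,297),(284,297)],half=12)
W=(np.c_[o,[z]*4]-p)@R*1000; print(np.round(W[:,:2],1).tolist(),W.mean(0))
```

```text
[[41.7, -24.9], [41.7, 27.9], [61.0, 2.3]]
thr 90.0 [  1   2  22  20 411] [222.3 196.5] [np.float64(222.5), np.float64(196.5)] [ 0.484  -0.2989  0.1093]
thr 133.0 [  0   3  25  22 539] [288.9 198.7] [np.float64(289.0), np.float64(198.5)] [ 0.5177 -0.2918  0.1093]
thr 88.0 [  3   5  19  15 275] [226.3 296.9] [np.float64(226.0), np.float64(297.0)] [ 0.4987 -0.3593  0.1093]
thr 84.0 [  4   5  18  15 269] [284.5 297. ] [np.float64(284.5), np.float64(297.0)] [ 0.5319 -0.3512  0.1093]
[[32.5, -15.2], [31.4, 19.3], [-29.7, -15.4], [-29.7, 18.9]] [  1.11580469   1.88811725 -15.3999523 ]
```

Call:
{"api": "arm_command", "payload": {
  "commands": [
    {"translation":[-0.01,-0.01,0.3],"dr":[0,0,-0.02],"jaw":1},
    {"translation":[0,0,0.25],"dr":[0,0,0],"jaw":1},
    {"translation":[0,0,0.15],"dr":[0,0,0],"jaw":1},
    {"translation":[0,0,0],"dr":[0,0,0],"jaw":1},
    {"translation":[0,0,0],"dr":[0,0,0],"jaw":1},
    {"translation":[0,0,0],"dr":[0,0,0],"jaw":1}
  ]
}}

```text
time_s: 42.2
position: [0.5059, -0.327, 0.0757]
tcp_rot: [[-0.241, 0.971, -0.0], [0.971, 0.241, 0.0], [0.0, -0.0, -1.0]]
force: [0.4, -0.3, -0.7]
opening: 0.665
```

Run:
```python
from h import *
go(.5064,-.3271,.0706,103.97)
```

```text
pos [ 0.5059 -0.327   0.0757] th0 103.94 t 42.20 | az units -0.004 | shift units [-0.009  0.019  0.202] | tilt deg [-0.01  0.01]
```

Call:
{"api": "arm_command", "payload": {
  "commands": [
    {"translation":[0,0.02,0.06],"dr":[0,0,0],"jaw":1},
    {"translation":[0,0,0.06],"dr":[0,0,0],"jaw":1},
    {"translation":[0,0,0.06],"dr":[0,0,0],"jaw":1},
    {"translation":[0,0,0],"dr":[0,0,0],"jaw":1},
    {"translation":[0,0,0],"dr":[0,0,0],"jaw":1}
  ]
}}

```text
time_s: 42.62
position: [0.5063, -0.3268, 0.0712]
tcp_rot: [[-0.241, 0.97, -0.0], [0.97, 0.241, 0.0], [0.0, -0.0, -1.0]]
force: [-0.9, -0.2, -0.5]
opening: 0.661
```

Call:
{"api": "arm_command", "payload": {
  "commands": [
    {"translation":[0,0,0.02],"dr":[0,0,0],"jaw":1},
    {"translation":[0,0,0],"dr":[0,0,0],"jaw":0.8},
    {"translation":[0,0,0],"dr":[0,0,0],"jaw":0.2},
    {"translation":[0,0,0],"dr":[0,0,0],"jaw":0.2},
    {"translation":[0,0,0],"dr":[0,0,0],"jaw":0.2},
    {"translation":[0,0,0],"dr":[0,0,0],"jaw":0.2},
    {"translation":[0,0,-0.3],"dr":[0,0,0],"jaw":0.2},
    {"translation":[0,0,-0.7],"dr":[0,0,0],"jaw":0.2},
    {"translation":[0,0,-1],"dr":[0,0,0],"jaw":0},
    {"translation":[-0.4,0,-1],"dr":[0,0,0],"jaw":0},
    {"translation":[-0.5,0,-1],"dr":[0,0,0],"jaw":0},
    {"translation":[-0.3,0,-0.5],"dr":[0,0,0],"jaw":0}
  ]
}}

```text
time_s: 43.62
position: [0.5152, -0.3581, 0.1876]
tcp_rot: [[-0.241, 0.97, 0.005], [0.97, 0.241, -0.005], [-0.006, 0.003, -1.0]]
force: [0.7, -1.5, 0.1]
opening: 0.971
```

Call:
{"api": "arm_command", "payload": {
  "commands": [
    {"translation":[0,0,0],"dr":[0,0,0],"jaw":0},
    {"translation":[0,0,0],"dr":[0,0,0],"jaw":0},
    {"translation":[0,0,0],"dr":[0,0,0],"jaw":0}
  ]
}}

```text
time_s: 43.87
position: [0.5126, -0.3547, 0.1823]
tcp_rot: [[-0.241, 0.971, -0.002], [0.971, 0.241, 0.002], [0.003, -0.001, -1.0]]
force: [-0.1, 0.3, 0.4]
opening: 0.997
```

Run:
```python
from h import *
p,d,m,T=wshot('w17')
Q=tool('w17',(190,60,330,235),.078,.1)
X=cloud(m,d,T)
c,_=obj(X,(190,60,330,235),.045,.066); print('large',np.median(c[:,2]))
V=Q; A=np.c_[Q[:,:2],np.ones(len(Q))]; k,_,_,_=np.linalg.lstsq(A,Q[:,2],rcond=None); print('lid tilt',np.degrees(k[:2]))
a,_=capture('side');save('side1',a);b,_=capture('scene');save('scene1',b)
```

```text
6195 z 0.0860 tool rect [ 0.0291  0.0026  0.0908  0.0586 -0.0271] world rect [ 5.07700e-01 -3.25200e-01  9.08000e-02  5.86000e-02 -7.60229e+01]
large 0.05601212179091264
lid tilt [ 0.10078886 -0.19481042]
```

View pics/w17.png

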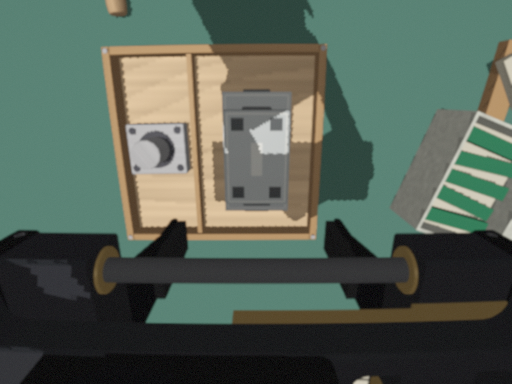

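View pics/side1.png

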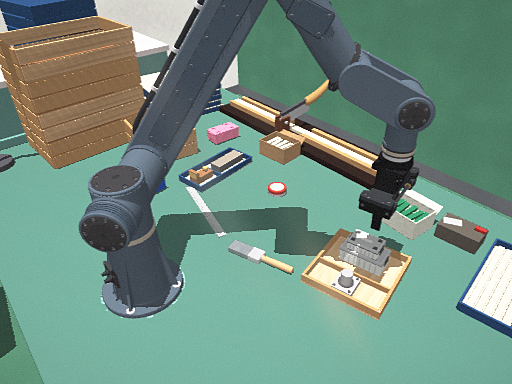

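View pics/scene1.png

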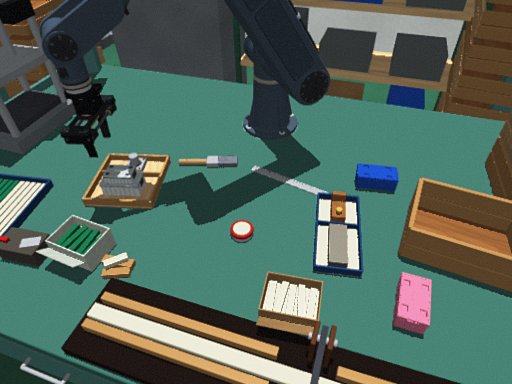

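```bash
python3 -c "
from rig import *
print(hand_in())"
```

```text
the job is handed in; nothing more can be done
None
```

Both kits are made up and handed in at about 44 s of the 144 s allowed. I did the lever-knife kit first, then the press kit.

- **Lever-knife kit (long metal tray):** the sharpening stone lies flat in the longer compartment. The length stop stands base down in the shorter one.
- **Press kit (square timber tray):** the punch stands shank up in the narrow compartment. The large tub stands upright in the wide one, laid lengthwise along the divider, with the small tub stacked on its lid.

The last wrist picture put the small tub's lid at 86 mm above the bench and the large tub's lid at 56 mm. That is the height expected with the feet at the bottom of the recesses, and the small lid was level to within 0.2°. The side and scene pictures show all five parts in place, the gripper clear, and the tin and the blue and pink look-alikes where they were.

**Disagreements:** the scene and side cameras differed from each other by 2–4 mm. The wrist camera read about 1.7 mm off to one side of the jaw centre. I lined up the stack from wrist measurements of both tubs relative to each other, so that error cancelled, leaving about 0.3 mm. No check failed.

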